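# Tap the wedge home to lock a slab frame

### The job

Lock the wooden slab frame: set the dark wedge, tip down, loosely into the slot behind the frame's sliding wall and let go of it. Then drive it down with the foot of the wooden tart tamper in at least three separate gentle taps, lifting clear between them, until the wall is tight against the side rails and a last firm tap of 20 to 30 N moves the wedge no further; over 40 N would split it. Stand the tamper back upright on its round cork mat, and leave the bell, card sign, packet and tape roll where they are.

Things in the scene. Friction and masses are not known exactly. Their poses are not given: they have to be found in the camera images.
- wedge: loose dark wooden wedge, 90 g, 101 mm tall, tip down. Origin: centre of the tip's underside, z up. Thickness along y 10 mm at the tip, +1 mm per 6 mm of height, evenly on both sides; 30 mm wide along x. Head at 85 to 101 mm, 34 (x) x 27 mm (y), flat top: grip it across x. Same after half a turn. Rubs in its slot and stays where left; splits if the tamper strikes or presses it with over 40 N
- wedge_holder: fixed pale wooden block 70 x 50 x 40 mm, origin at the centre of its underside, with a pocket 30 mm deep (34 mm along x, 19 mm along y) in which the wedge stands; its axes are parallel to the wedge's at the start
- slab_frame: fixed pale wooden frame, board 150 (x) x 250 (y) x 10 mm, origin at the centre of its underside. Towards -y two aluminium side rails and an end wall stand on it, 55 mm high; at y = +16 to +41 mm the sliding wall (76 mm high), near the +y end a fixed cleat (75 mm high, two brass screws). The wedge's slot lies between wall and cleat. Nothing is higher than 88 mm
- slot_mouth (a point): middle of the slot's mouth, 80 mm above the counter, axes as the frame's. Slot 34 mm long (x), 14.5 mm +/- 2 wide (y) at the mouth (the cleat's setting varies), narrowing downwards like the wedge; flared lead-ins 7 mm high around it. Wedge first binds with its tip 15 to 39 mm below the mouth and stops for good 21 mm deeper. 70 mm deep: its floor never stops the tip
- sliding_wall (a joint): how far the wedge has pushed the sliding wall towards frame -y, in m: 0 free (a spring holds it there), 0.0035 tight against the side rails. Driving the wedge down moves the wall 1 mm per 6 mm; the downward force needed grows from about 3 N to 8 to 12 N, then rises steeply when the wall is tight
- tamper: loose turned pale wooden tart tamper, 0.16 kg, 85 mm tall, standing upright on the cork mat. Origin at the centre of its flat round foot's underside, z up. Foot 46 mm across and 24 mm high, neck 26 mm across from 32 to 72 mm (grip here), knob 30 mm across at the top
- mat: fixed round cork mat, 90 mm across and 4 mm thick, origin at the centre of its underside
- bell: bystander: white counter bell with black foot, 74 mm across, 57 mm high, origin under its centre; leave alone
- card: bystander: small black card sign in a wooden foot, 22 x 62 x 54 mm, origin under its centre; leave alone
- packet: bystander: flat brown paper packet, 62 x 100 x 14 mm, origin under its centre; leave alone
- tape_roll: bystander: roll of cream tape lying flat, 98 mm across, 25 mm high, origin under its centre; leave alone
Not all that is in view belongs to the job. Of the things like the wedge, leave any that is orange; of the rest the smaller one is meant.

How it is judged:
By the outcome, as a careful person would: the job done as asked, in the order asked, and still so for the second after the job is handed in, with the robot touching nothing.
It also fails if it takes over 72 s, if anything falls off the work surface, if the arm or the gripper's body presses on something with over 40 N, if the wrist force passes 120 N, or if a joint passes its speed limit or range.

### The arm

A 7-joint arm with a two-finger parallel gripper is mounted at the origin on a cart in front of the work surface, level with it; the furniture and walls round the work are solid. World frame = base frame: x ahead of the robot, y to its left, z up, the work surface at z = 0. Lengths are in m, angles in rad, forces in N, time in s.
With the tool pointing down it reaches from about 0.4 to 0.9 m from the base axis. Payload 5.5 kg.
Tool frame: the origin (TCP) lies at the very end of the fingers, on their centre line; the grasp point (between the pads) lies 19 mm behind it; z points along the fingers, x is the direction in which the jaws open and shut, and the axes are right-handed (so a half turn about z gives the same grasp; the last joint's range is limited). The gripper opens to 85 mm and grips with 20 to 120 N. Pads are 22 mm wide; open, the fingers measure 114 mm over their backs; the gripper's body (76 mm by 85 mm) begins 54 mm behind the grasp point. The pads swing forward as they close: fully open they stand 13 mm farther back than shut.
Start: joints at [1.574, 0.501, -0.427, 1.55, 0.221, 1.138, -0.21], TCP at [0.167, -0.628, 0.231] pointing down, gripper open.
Joint ranges: [-2.88, 2.88], [-0.31, 2.03], [-1.54, 1.56], [0.2, 2.42], [-1.41, 4.55], [0.19, 2.02], [-2.57, 2.57]. Speed limits (rad/s): [2.57, 2.57, 3.14, 3.14, 3.14, 3.14, 3.14].

### API

Orientations are given as a unit quaternion [x, y, z, w].
In Python, from plant import r, vision gives the robot as it stands.
- The arm moves only by the tool step_arm, never from a script. Its argument "motion" is a list of rows, each an object of numbers: "tx", "ty", "tz": the shift along the tool's x, y, z in mm; "ax", "ay", "az": the turn, a rotation vector about the tool's x, y, z in degrees; "fingers": the opening, from -1 (shut) to 1 (fully open), so that 0 is half open. A call has 1 to 20 rows; each row is the pose to reach, as a shift and turn from the pose measured when the call began, along the tool's axes at that moment; what a row does not reach only later rows make up. A row lasts 1/8 s, in which the tool goes at most 62.5 mm and 10.7 degrees, less where a joint would pass 70% of its speed; a pose out of reach is approached as far as the arm can. A call with a gripper value outside its range is refused whole. The fingers move at their own pace and stop on an object; "force" is the grip in N (left out, the last holds). Time passes only in rows, so rows that repeat a pose let the fingers close. It gives the time, the measured TCP pose, the force and the opening at its end, in the units of the state.
- r.sense(): the state, without advancing time (a new reading comes with each control period).
- vision.capture(name): name is "scene" or "top" or "wrist"; returns a dict with "img" (384x512x3 uint8, red, green, blue), "fovy" (degrees; the focal length in pixels is half the picture's height over the tangent of half this angle, whatever the lens; pixels are square), "cx", "cy" (the principal point, pixels), "origin" and "attitude" of the camera in the world; the wrist camera has in their place "tool_from_camera" (4x4, takes a point from camera to tool coordinates, whose origin is the TCP and whose axes are the tool frame's). Camera axes: x right, y up, looking along -z (the intrinsics and any distortion apply to the point x, -y, -z); pixel columns grow to the right and rows downward; lengths in m; the calibration is good to about 2 mm. A picture is of the moment at which its call begins: read the wrist's pose just before it. There is no depth.
- r.hand_in(): hands the job in, once; it reports no verdict.
The state is a dict: "t": time; "qpos": joint angles; "dq": joint speeds; "joint_torque": joint torques, N m; "eef_pos": TCP position; "tool_rot": TCP orientation; "force": force on the tool from outside, world axes, zero at the start; "wrist_torque": the same for the moment, N m; "width": opening from 0.0 (shut) to 1.0 (fully open).
Only numpy, scipy, OpenCV 4.12 (cv2) and the standard library are available. Lean on these libraries where they do the work, as an engineer would, in place of code of your own. Each camera call takes 0.05 s, during which the arm holds its last target.

## Working session

There is one attempt and no reset: what is moved stays moved. The work goes in short steps, Python scripts to look and compute and a tool call to move; the robot and the scene stay as the last step left them, time stands still between calls to the robot, and variables do not carry over. Pictures are saved under pics/ and viewed, and the job is handed in when it is done.

Besides the shell and the picture viewer there is one more tool, called after "Emit:" by a JSON object that holds its "fn" and its "kwargs". step_arm: Moves the arm, as the interface text tells. Its arguments: {"type":"object","properties":{"motion":{"type":"array","items":{"type":"object","properties":{"tx":{"type":"number"},"ty":{"type":"number"},"tz":{"type":"number"},"ax":{"type":"number"},"ay":{"type":"number"},"az":{"type":"number"},"fingers":{"type":"number"}}}},"force":{"type":"number"}},"required":["motion"]}

```bash
ls; mkdir -p pics
python3 - <<'E'
from plant import r, vision
import cv2
s=r.sense(); print(s)
for n in ("scene","top","wrist"):
    c=vision.capture(n); cv2.imwrite(f"pics/{n}0.png",c["img"][:,:,::-1]); print({k:v for k,v in c.items() if k!="img"})
E
```

```text
pics
{'t': 0.0, 'qpos': array([ 1.5742087 ,  0.50185939, -0.42680164,  1.5514734 ,  0.2207598 ,
        1.13829033, -0.21028449]), 'dq': array([-9.29725727e-06, -1.18069836e-03,  7.05546911e-04, -1.08269667e-03,
       -4.33938309e-05,  1.80637727e-04,  6.42292543e-04]), 'joint_torque': array([ 1.26870118e-04, -5.69523847e+01, -5.81596524e+00, -2.80934125e+01,
        1.05739071e-02,  1.20901479e-02,  4.26951445e-06]), 'eef_pos': array([ 0.1667645 , -0.62751094,  0.23024329]), 'tool_rot': array([ 7.92760717e-01, -6.09532169e-01, -7.50786911e-04, -6.46022683e-04]), 'force': array([-0.15213551,  0.5273528 ,  0.88020668]), 'wrist_torque': array([0.00605149, 0.00574349, 0.01302276]), 'width': 0.9980606420437403}
{'fovy': 53.15338794687632, 'cx': 251.0914386320679, 'cy': 193.538357184337, 'origin': array([-0.34178109,  0.89328312,  0.60831719]), 'attitude': array([-0.22100408,  0.48731992,  0.77492034, -0.33641487])}
{'fovy': 46.84609209990127, 'cx': 257.30812606706, 'cy': 189.1087934047987, 'origin': array([0.3772942 , 0.10869534, 1.76707978]), 'attitude': array([-0.02380238,  0.01581234,  0.71483217, -0.69871195])}
{'fovy': 68.14990896796343, 'cx': 256.8844935299606, 'cy': 189.6031239741945, 'tool_from_camera': array([[ 9.99999477e-01,  5.88908828e-04,  8.36481293e-04,
        -2.33543995e-04],
       [ 8.00359609e-04, -9.59651072e-01, -2.81192423e-01,
        -7.23336033e-02],
       [ 6.37133470e-04,  2.81192945e-01, -9.59651042e-01,
        -1.43056424e-01],
       [ 0.00000000e+00,  0.00000000e+00,  0.00000000e+00,
         1.00000000e+00]])}
```

View pics/scene0.png

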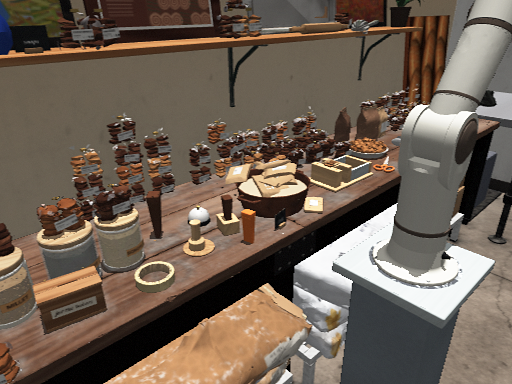

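View pics/top0.png

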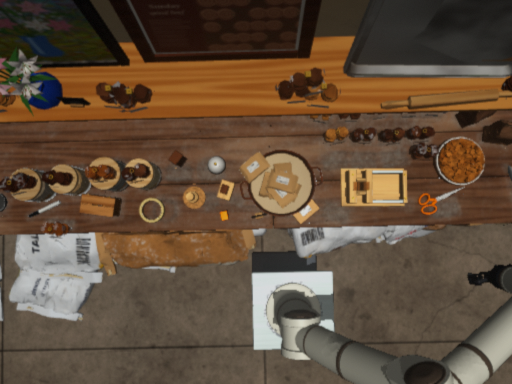

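View pics/wrist0.png

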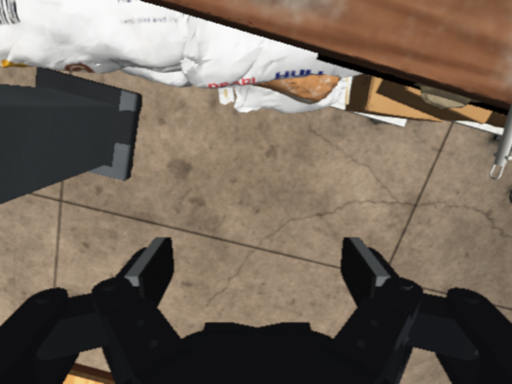

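The scene camera shows the tamper on its mat (about 198,240), the dark wedge in the pale holder (228,212), the orange wedge (249,225), the large dark wedge (154,215) and the frame (340,170). Next I'll get rough positions.

```bash
cat > h.py <<'E'
import numpy as np, cv2
from scipy.spatial.transform import Rotation as R
def cam(c, s=None):
    f=192/np.tan(np.radians(c["fovy"])/2)
    if "origin" in c: o=np.array(c["origin"]); M=R.from_quat(c["attitude"]).as_matrix()
    else:
        T=np.eye(4);T[:3,:3]=R.from_quat(s["tool_rot"]).as_matrix();T[:3,3]=s["eef_pos"]
        T=T@c["tool_from_camera"]; o=T[:3,3];M=T[:3,:3]
    return f,c["cx"],c["cy"],o,M
def ray(k,u,v):
    f,cx,cy,o,M=k; d=M@np.array([(u-cx)/f,-(v-cy)/f,-1.]); return o,d/np.linalg.norm(d)
def onz(k,u,v,z):
    o,d=ray(k,u,v); return o+d*(z-o[2])/d[2]
def proj(k,p):
    f,cx,cy,o,M=k; q=M.T@(np.array(p)-o); return cx+f*q[0]/-q[2], cy-f*q[1]/-q[2]
E
python3 - <<'E'
from plant import r, vision
import cv2,numpy as np,pickle
from h import *
for n in ("scene","top"):
    c=vision.capture(n); pickle.dump(c,open(n+".pkl","wb")); k=cam(c)
    if n=="top":
        for nm,u,v,z in [("wedge",226,188,.11),("tamper",194,196,.085),("mat",194,200,.004),("frame",374,187,.05),("orange",224,215,.1),("bell",216,164,.05),("packet",307,211,.014)]:
            print(nm,onz(k,u,v,z).round(3))
    im=c["img"][:,:,::-1]
    x0,y0,w,h=(150,140,270,90) if n=="top" else (130,120,270,150)
    cv2.imwrite(f"pics/{n}z.png",cv2.resize(im[y0:y0+h,x0:x0+w],None,fx=2.9,fy=2.9,interpolation=cv2.INTER_CUBIC))
E
```

```text
wedge [0.477 0.244 0.11 ]
tamper [0.451 0.368 0.085]
mat [0.439 0.381 0.004]
frame [ 0.472 -0.325  0.05 ]
orange [0.376 0.254 0.1  ]
bell [0.576 0.286 0.05 ]
packet [ 0.385 -0.067  0.014]
```

View pics/topz.png

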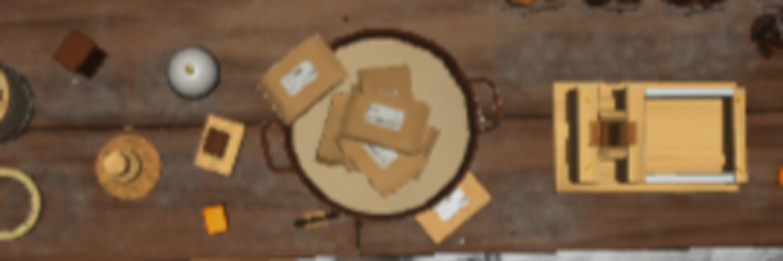

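View pics/scenez.png

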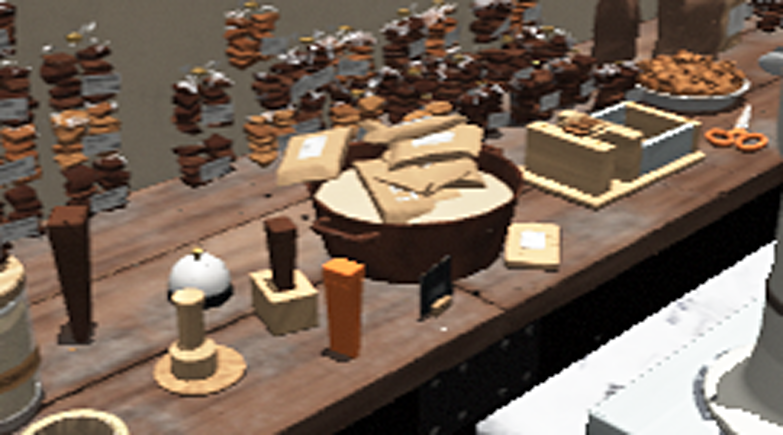

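```bash
cat > plan.py <<'E'
# usage: plan.py x y z az  -> shift (mm) & turn (deg) in tool axes; az=azimuth (deg) of tool x, tool pointing straight down
import sys
from h import *
from plant import r
def plan(s,p,az):
    M=R.from_quat(s["tool_rot"]).as_matrix(); a=np.radians(az)
    X=np.array([np.cos(a),np.sin(a),0]); Z=np.array([0,0,-1.]); G=np.c_[X,np.cross(Z,X),Z]
    t=M.T@(np.array(p)-s["eef_pos"])*1000; w=np.degrees(R.from_matrix(M.T@G).as_rotvec())
    return t.round(1),w.round(2)
if __name__=="__main__":
    s=r.sense(); M=R.from_quat(s["tool_rot"]).as_matrix()
    print("t",round(s["t"],2),"pos",s["eef_pos"].round(4),"az",np.degrees(np.arctan2(M[1,0],M[0,0])).round(2),"tilt",M[:,2].round(4),"F",s["force"].round(2),"w",round(s["width"],3),"q",s["qpos"].round(2))
    a=list(map(float,sys.argv[1:]))
    for i in range(0,len(a),4): print(a[i:i+4],*plan(s,a[i:i+3],a[i+3]))
E
python3 plan.py .45 -.29 .27 0 .45 -.29 .27 180
```

```text
t 0.25 pos [ 0.1669 -0.6279  0.2308] az -75.11 tilt [-2.e-04  9.e-04 -1.e+00] F [-0.23  0.84 -0.74] w 0.998 q [ 1.57  0.5  -0.43  1.55  0.22  1.14 -0.21]
[0.45, -0.29, 0.27, 0.0] [-253.8 -360.4  -38.9] [-4.000e-02  4.000e-02 -7.511e+01]
[0.45, -0.29, 0.27, 180.0] [-253.8 -360.4  -38.9] [5.0000e-02 4.0000e-02 1.0489e+02]
```

Emit:
{"fn": "step_arm", "kwargs": {"motion": [{"tx": -30,"ty": -42,"tz": -20,"az": -8},{"tx": -62,"ty": -85,"tz": -39,"az": -17},{"tx": -94,"ty": -130,"tz": -39,"az": -26},{"tx": -126,"ty": -175,"tz": -39,"az": -35}]}}

```text
schema error: expected keys tx, ty, tz, ax, ay, az, fingers
```

```bash
python3 plan.py .45 -.29 .27 0
```

```text
t 0.25 pos [ 0.1669 -0.6279  0.2308] az -75.11 tilt [-2.e-04  9.e-04 -1.e+00] F [-0.23  0.84 -0.74] w 0.998 q [ 1.57  0.5  -0.43  1.55  0.22  1.14 -0.21]
[0.45, -0.29, 0.27, 0.0] [-253.8 -360.4  -38.9] [-4.000e-02  4.000e-02 -7.511e+01]
```

Emit:
{"fn": "step_arm", "kwargs": {"motion": [{"tx": -30,"ty": -42,"tz": -20,"ax": 0,"ay": 0,"az": -8,"fingers": 1},{"tx": -62,"ty": -85,"tz": -39,"ax": 0,"ay": 0,"az": -17,"fingers": 1},{"tx": -94,"ty": -130,"tz": -39,"ax": 0,"ay": 0,"az": -26,"fingers": 1},{"tx": -126,"ty": -175,"tz": -39,"ax": 0,"ay": 0,"az": -35,"fingers": 1}]}}

```text
t: 0.75
eef_pos: [0.3046, -0.4599, 0.2704]
tool_rot: [0.94, -0.341, 0.0, 0.0]
force: [-0.1, -0.1, -0.4]
width: 1.002
```

```bash
python3 plan.py .45 -.29 .27 0
```

```text
t 0.75 pos [ 0.3046 -0.4599  0.2704] az -39.83 tilt [ 1.e-04 -1.e-04 -1.e+00] F [-0.12 -0.07 -0.36] w 1.002 q [ 1.47  0.32 -0.65  1.75  0.21  1.14  0.06]
[0.45, -0.29, 0.27, 0.0] [   2.8 -223.6    0.3] [ 1.000e-02 -1.000e-02 -3.983e+01]
```

Emit:
{"fn": "step_arm", "kwargs": {"motion": [{"tx": 1,"ty": -55,"tz": 0,"ax": 0,"ay": 0,"az": -10,"fingers": 1},{"tx": 2,"ty": -110,"tz": 0,"ax": 0,"ay": 0,"az": -20,"fingers": 1},{"tx": 3,"ty": -165,"tz": 0,"ax": 0,"ay": 0,"az": -30,"fingers": 1},{"tx": 3,"ty": -224,"tz": 0,"ax": 0,"ay": 0,"az": -39.8,"fingers": 1},{"tx": 3,"ty": -224,"tz": 0,"ax": 0,"ay": 0,"az": -39.8,"fingers": 1}]}}

```text
t: 1.38
eef_pos: [0.4539, -0.2843, 0.2711]
tool_rot: [1.0, 0.005, 0.001, -0.001]
force: [-0.1, -0.2, -0.1]
width: 1.0
```

```bash
cat > shot.py <<'E'
import sys,pickle
from h import *
from plant import r,vision
n,name=sys.argv[1:3]
s=r.sense(); c=vision.capture(n); pickle.dump((c,s),open(f"{name}.pkl","wb"))
im=c["img"][:,:,::-1]
cv2.imwrite(f"pics/{name}.png",cv2.resize(im,(768,576),interpolation=cv2.INTER_CUBIC))
E
python3 shot.py wrist f1; python3 plan.py
```

```text
t 1.43 pos [ 0.4519 -0.2874  0.2706] az 0.26 tilt [ 7.e-04  1.e-04 -1.e+00] F [-1.06 -0.36  0.48] w 1.0 q [ 1.23  0.33 -0.87  1.78  0.28  1.15  0.28]
```

View pics/f1.png

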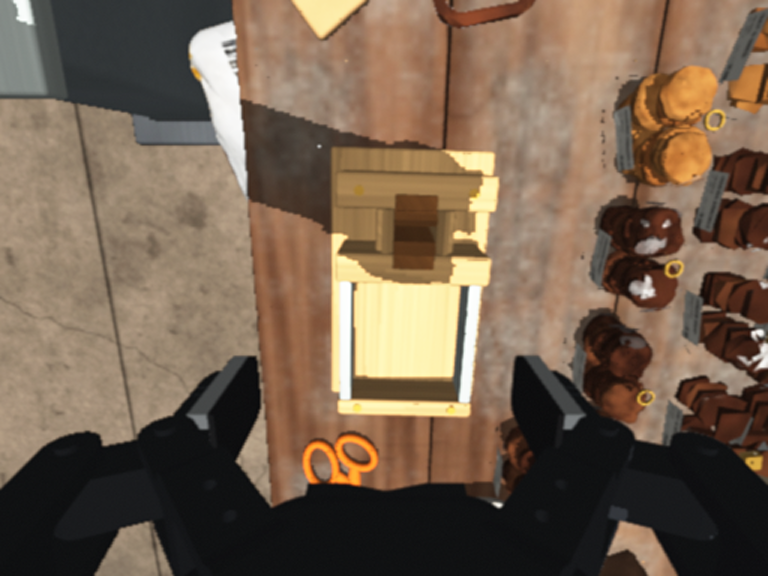

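Run:
```python
import pickle
from h import *
c,s=pickle.load(open("f1.pkl","rb"))
im=c["img"][95:200,210:340,::-1].astype(float)
im=255*(np.clip(im/255,0,1)**.6)
cv2.imwrite("pics/f1z.png",cv2.resize(im.astype(np.uint8),None,fx=5.5,fy=5.5,interpolation=cv2.INTER_NEAREST))
```

```text
(no output)
```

View pics/f1z.png

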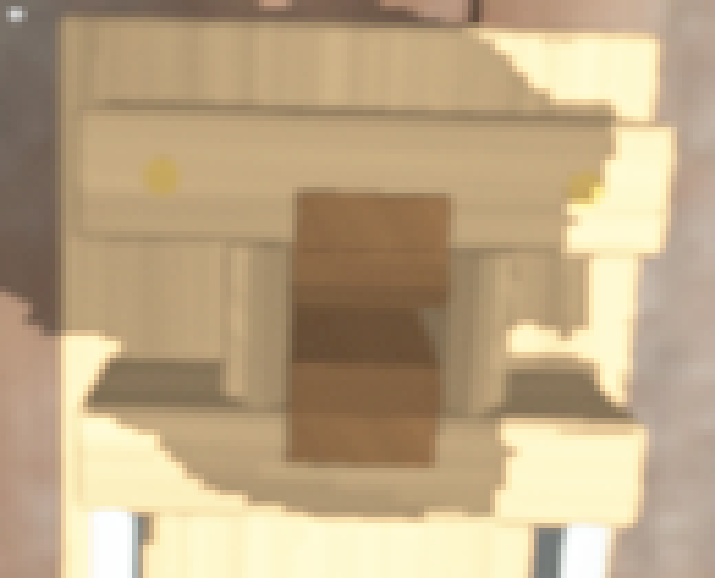

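Run:
```python
import pickle
from h import *
c,s=pickle.load(open("f1.pkl","rb")); k=cam(c,s); print("cam",k[3])
P=lambda u,v,z:onz(k,210+u/5.5-.5,95+v/5.5-.5,z).round(4)
for n,u,v,z in [("cleat +y edge L",82,108,.075),("cleat R+y",672,125,.075),("cleat L-y",82,240,.075),("wall L+y",85,410,.076),("wall R+y",645,425,.076),("wall L-y",80,505,.076),("wall R-y",640,525,.076),
 ("board TL",65,18,.01),("board TR",658,38,.01),
 ("sl1",300,190,.087),("sl2",450,195,.087),("c1",293,303,.08),("c2",445,303,.08),("w1",291,362,.08),("w2",440,364,.08),("o1",288,462,.087),("o2",434,466,.087),("gap c at z.075",370,247,.075),("wallface",365,415,.076)]:
    print(n,P(u,v,z))
Q=lambda u,v,z:onz(k,u/1.5-.25,v/1.5-.25,z).round(4)
print("end wall -y", Q(340,413,.065),Q(469,415,.065))
```

```text
cam [ 0.453749   -0.21270342  0.41420896]
cleat +y edge L [ 0.4169 -0.2207  0.075 ]
cleat R+y [ 0.5412 -0.223   0.075 ]
cleat L-y [ 0.4163 -0.2482  0.075 ]
wall L+y [ 0.4163 -0.2852  0.076 ]
wall R+y [ 0.5403 -0.2875  0.076 ]
wall L-y [ 0.4147 -0.307   0.076 ]
wall R-y [ 0.541  -0.3105  0.076 ]
board TL [ 0.4062 -0.2009  0.01  ]
board TR [ 0.5527 -0.2042  0.01  ]
sl1 [ 0.4627 -0.2363  0.087 ]
sl2 [ 0.4935 -0.237   0.087 ]
c1 [ 0.4618 -0.2606  0.08  ]
c2 [ 0.4943 -0.2603  0.08  ]
w1 [ 0.4615 -0.2733  0.08  ]
w2 [ 0.4938 -0.2735  0.08  ]
o1 [ 0.461  -0.2939  0.087 ]
o2 [ 0.4926 -0.2945  0.087 ]
gap c at z.075 [ 0.4783 -0.2491  0.075 ]
wallface [ 0.4782 -0.2858  0.076 ]
end wall -y [ 0.4138 -0.4394  0.065 ] [ 0.5347 -0.4405  0.065 ]
```

```bash
python3 plan.py .46 .2 .27 0
```

```text
t 1.43 pos [ 0.4519 -0.2874  0.2706] az 0.26 tilt [ 7.e-04  1.e-04 -1.e+00] F [-1.06 -0.36  0.48] w 1.0 q [ 1.23  0.33 -0.87  1.78  0.28  1.15  0.28]
[0.46, 0.2, 0.27, 0.0] [  10.3 -487.4    0.7] [-0.01 -0.04  0.26]
```

Emit:
{"fn": "step_arm", "kwargs": {"motion": [{"tx": 1,"ty": -45,"tz": 0,"ax": 0,"ay": 0,"az": 0,"fingers": 1},{"tx": 3,"ty": -105,"tz": 0,"ax": 0,"ay": 0,"az": 0,"fingers": 1},{"tx": 4,"ty": -165,"tz": 0,"ax": 0,"ay": 0,"az": 0,"fingers": 1},{"tx": 5,"ty": -225,"tz": 0,"ax": 0,"ay": 0,"az": 0,"fingers": 1},{"tx": 6,"ty": -285,"tz": 0,"ax": 0,"ay": 0,"az": 0,"fingers": 1},{"tx": 7,"ty": -345,"tz": 0,"ax": 0,"ay": 0,"az": 0,"fingers": 1},{"tx": 8,"ty": -405,"tz": 0,"ax": 0,"ay": 0,"az": 0,"fingers": 1},{"tx": 10,"ty": -455,"tz": 0,"ax": 0,"ay": 0,"az": 0,"fingers": 1},{"tx": 10,"ty": -487,"tz": 0,"ax": 0,"ay": 0,"az": 0.3,"fingers": 1},{"tx": 10,"ty": -487,"tz": 0,"ax": 0,"ay": 0,"az": 0.3,"fingers": 1}]}}

```text
t: 2.68
eef_pos: [0.4595, 0.2011, 0.2707]
tool_rot: [1.0, 0.001, 0.0, -0.001]
force: [-0.6, -0.9, 0.5]
width: 1.001
```

```bash
python3 plan.py;python3 shot.py wrist w1
```

```text
t 2.67 pos [0.4595 0.2011 0.2707] az 0.07 tilt [ 6.0e-04  1.1e-03 -1.0e+00] F [-0.59 -0.88  0.5 ] w 1.001 q [ 0.44  0.32 -1.08  1.86  0.31  1.15 -0.75]
```

View pics/w1.png

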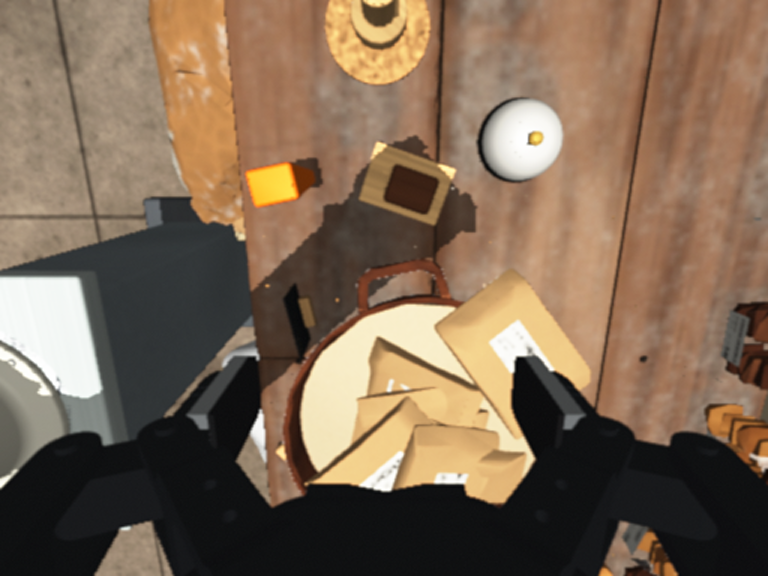

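Run:
```python
import pickle
from h import *
c,s=pickle.load(open("w1.pkl","rb")); k=cam(c,s)
im=c["img"]; g=im.max(2)
m=np.zeros_like(g); m[100:150,235:310]=(g[100:150,235:310]<75).astype(np.uint8)
cs,_=cv2.findContours(m,cv2.RETR_EXTERNAL,cv2.CHAIN_APPROX_NONE)
for q in sorted(cs,key=cv2.contourArea)[-3:]:
    rr=cv2.minAreaRect(q); b=cv2.boxPoints(rr); print(cv2.contourArea(q),rr)
    w=np.array([onz(k,u,v,.111) for u,v in b]); print(w.round(4), w.mean(0).round(4))
    for i in range(2):
        d=w[i+1]-w[i]; print(np.linalg.norm(d).round(4),np.degrees(np.arctan2(d[1],d[0])).round(1))
cv2.imwrite("pics/w1z.png",cv2.resize(im[90:155,230:315,::-1],None,fx=8,fy=8,interpolation=cv2.INTER_NEAREST))
cv2.imwrite("pics/w1m.png",m*255)
```

```text
172.0 ((297.5787353515625, 138.004150390625), (11.983413696289062, 22.65285873413086), 3.012787342071533)
[[0.4967 0.2299 0.111 ]
 [0.4971 0.2535 0.111 ]
 [0.5096 0.2528 0.111 ]
 [0.5094 0.2292 0.111 ]] [0.5032 0.2414 0.111 ]
0.0236 88.9
0.0125 -2.9
333.5 ((248.5, 131.0), (36.0, 27.0), 90.0)
[[0.4377 0.2669 0.111 ]
 [0.4655 0.2669 0.111 ]
 [0.4657 0.2299 0.111 ]
 [0.4369 0.2298 0.111 ]] [0.4515 0.2484 0.111 ]
0.0278 0.0
0.0371 -89.7
720.0 ((273.5707702636719, 125.96615600585938), (31.2296199798584, 25.07244873046875), 19.44003677368164)
[[0.4579 0.2471 0.111 ]
 [0.4665 0.271  0.111 ]
 [0.4971 0.2606 0.111 ]
 [0.4891 0.2363 0.111 ]] [0.4777 0.2537 0.111 ]
0.0254 70.2
0.0323 -18.7
```

View pics/w1z.png

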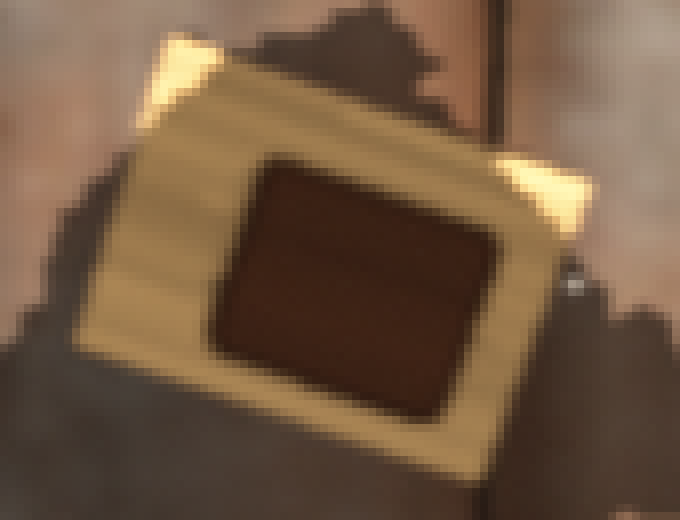

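```bash
python3 plan.py .4777 .2537 .15 -19 .4777 .2537 .085 -19
```

```text
t 2.73 pos [0.4599 0.1992 0.2705] az -0.05 tilt [ 3.e-04 -3.e-04 -1.e+00] F [ 0.83  0.89 -0.2 ] w 0.999 q [ 0.45  0.32 -1.08  1.86  0.31  1.15 -0.75]
[0.4777, 0.2537, 0.15, -19.0] [ 17.7 -54.6 120.4] [ 0.02 -0.02 18.95]
[0.4777, 0.2537, 0.085, -19.0] [ 17.7 -54.6 185.4] [ 0.02 -0.02 18.95]
```

Emit:
{"fn": "step_arm", "kwargs": {"motion": [{"tx": 9,"ty": -28,"tz": 20,"ax": 0,"ay": 0,"az": 9.5,"fingers": 1},{"tx": 18,"ty": -55,"tz": 60,"ax": 0,"ay": 0,"az": 19,"fingers": 1},{"tx": 18,"ty": -55,"tz": 110,"ax": 0,"ay": 0,"az": 19,"fingers": 1},{"tx": 18,"ty": -55,"tz": 130,"ax": 0,"ay": 0,"az": 19,"fingers": 1}]}}

```text
t: 3.22
eef_pos: [0.4773, 0.2505, 0.1375]
tool_rot: [0.986, -0.167, -0.002, 0.002]
force: [0.9, 0.3, 0.2]
width: 0.998
```

```bash
python3 plan.py .4777 .2537 .085 -19;python3 shot.py wrist w2
```

```text
t 3.23 pos [0.4773 0.2505 0.1375] az -19.22 tilt [-0.0038 -0.0038 -1.    ] F [0.86 0.29 0.17] w 0.998 q [ 0.14  0.54 -0.86  1.9   0.51  0.94 -1.3 ]
[0.4777, 0.2537, 0.085, -19.0] [-0.5 -3.4 52.5] [ 0.28  0.13 -0.22]
```

View pics/w2.png

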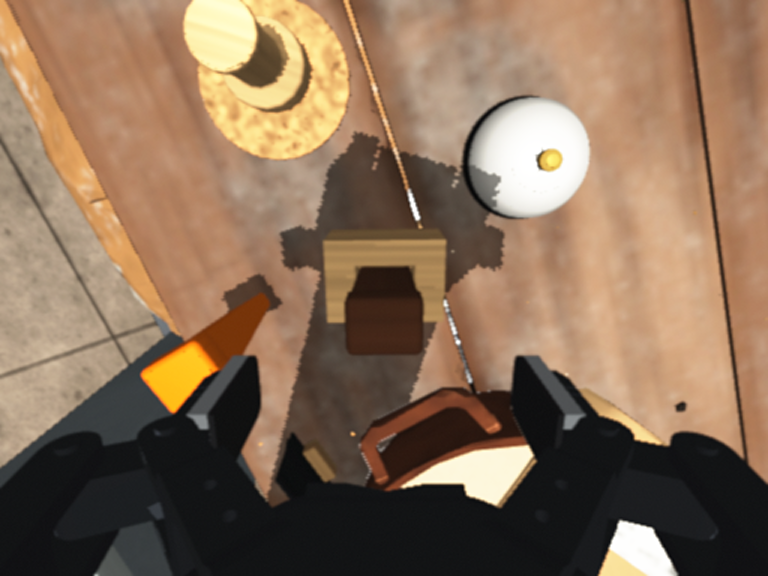

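Emit:
{"fn": "step_arm", "kwargs": {"motion": [{"tx": -0.5,"ty": -3.4,"tz": 10,"ax": 0.3,"ay": 0.1,"az": 0,"fingers": 1},{"tx": -0.5,"ty": -3.4,"tz": 30,"ax": 0.3,"ay": 0.1,"az": 0,"fingers": 1},{"tx": -0.5,"ty": -3.4,"tz": 48,"ax": 0.3,"ay": 0.1,"az": 0,"fingers": 1},{"tx": -0.5,"ty": -3.4,"tz": 52,"ax": 0.3,"ay": 0.1,"az": 0,"fingers": 1},{"tx": -0.5,"ty": -3.4,"tz": 52,"ax": 0.3,"ay": 0.1,"az": 0,"fingers": 1}]}}

```text
t: 3.9
eef_pos: [0.477, 0.2538, 0.0843]
tool_rot: [0.986, -0.167, -0.001, -0.0]
force: [-0.7, 0.2, 0.2]
width: 1.001
```

```bash
python3 plan.py .4777 .2537 .085 -19;python3 shot.py wrist w3
```

```text
t 3.9 pos [0.477  0.2538 0.0843] az -19.2 tilt [-2.1e-03  6.0e-04 -1.0e+00] F [-0.75  0.15  0.19] w 1.001 q [ 0.09  0.61 -0.8   1.93  0.58  0.85 -1.36]
[0.4777, 0.2537, 0.085, -19.0] [ 0.7 -0.2 -0.7] [ 0.01  0.13 -0.2 ]
```

View pics/w3.png

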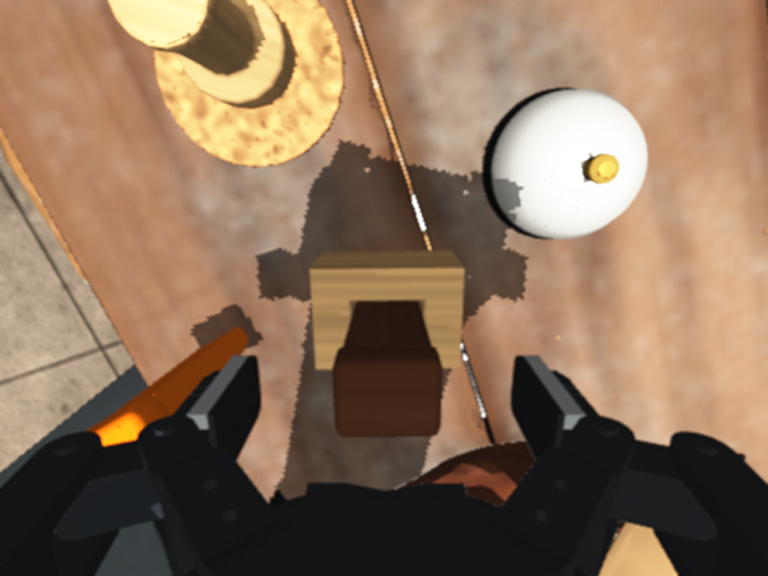

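Run:
```python
import pickle
from h import *
for n,(x0,x1,y0,y1) in (("w2",(215,300,165,250)),("w3",(200,320,185,305))):
    c,s=pickle.load(open(n+".pkl","rb"));k=cam(c,s)
    cv2.imwrite(f"pics/{n}z.png",cv2.resize(np.clip(c["img"][y0:y1,x0:x1,::-1].astype(float)*2.2,0,255).astype(np.uint8),None,fx=5,fy=5,interpolation=cv2.INTER_NEAREST))
    P=s["eef_pos"].copy(); P[2]=.111; print(n,proj(k,P))
```

```text
w2 (np.float64(256.17350966144926), np.float64(222.9509681004693))
w3 (np.float64(255.53380702023517), np.float64(268.2655700195833))
```

View pics/w3z.png

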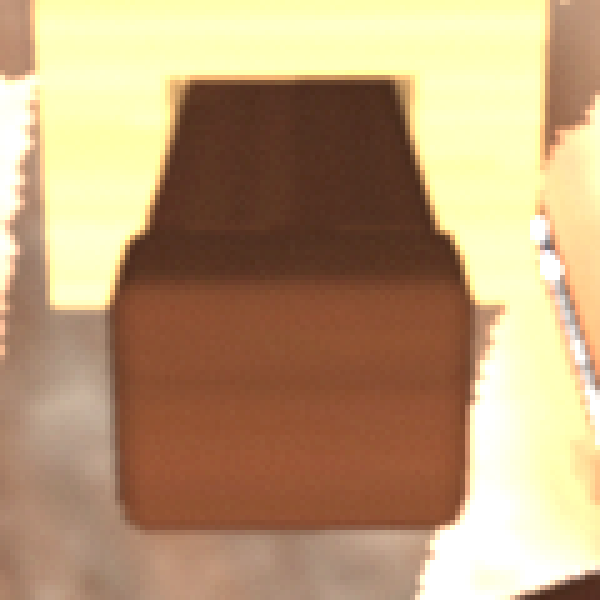

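Emit:
{"fn": "step_arm", "kwargs": {"motion": [{"tx": 0.3,"ty": -1,"tz": 0,"ax": 0,"ay": 0,"az": 0,"fingers": 0.3},{"tx": 0.3,"ty": -1,"tz": 0,"ax": 0,"ay": 0,"az": 0,"fingers": -0.2},{"tx": 0.3,"ty": -1,"tz": 0,"ax": 0,"ay": 0,"az": 0,"fingers": -1},{"tx": 0.3,"ty": -1,"tz": 0,"ax": 0,"ay": 0,"az": 0,"fingers": -1},{"tx": 0.3,"ty": -1,"tz": 0,"ax": 0,"ay": 0,"az": 0,"fingers": -1},{"tx": 0.3,"ty": -1,"tz": 0,"ax": 0,"ay": 0,"az": 0,"fingers": -1}], "force": 40}}

```text
t: 4.7
eef_pos: [0.4782, 0.255, 0.0851]
tool_rot: [0.986, -0.167, -0.0, -0.001]
force: [-0.6, 0.2, 6.0]
width: 0.395
```

```bash
python3 plan.py .46 .2 .27 0
```

```text
t 4.7 pos [0.4782 0.255  0.0851] az -19.2 tilt [-6.0e-04  1.2e-03 -1.0e+00] F [-0.56  0.23  6.02] w 0.395 q [ 0.09  0.61 -0.8   1.93  0.58  0.85 -1.36]
[0.46, 0.2, 0.27, 0.0] [   0.7   57.8 -184.9] [ -0.06   0.05 -19.2 ]
```

Emit:
{"fn": "step_arm", "kwargs": {"motion": [{"tx": 0,"ty": 0,"tz": -12,"ax": 0,"ay": 0,"az": 0,"fingers": -1},{"tx": 0,"ty": 0,"tz": -45,"ax": 0,"ay": 0,"az": 0,"fingers": -1},{"tx": 0,"ty": 0,"tz": -100,"ax": 0,"ay": 0,"az": 0,"fingers": -1},{"tx": 0,"ty": 0,"tz": -155,"ax": 0,"ay": 0,"az": 0,"fingers": -1},{"tx": 0,"ty": 0,"tz": -190,"ax": 0,"ay": 0,"az": 0,"fingers": -1},{"tx": 0,"ty": 0,"tz": -195,"ax": 0,"ay": 0,"az": 0,"fingers": -1}]}}

```text
t: 5.45
eef_pos: [0.4792, 0.2557, 0.283]
tool_rot: [0.986, -0.167, 0.002, -0.002]
force: [-0.2, -0.6, -1.2]
width: 0.39
```

```bash
python3 plan.py .478 -.267 .28 -1.2;python3 shot.py wrist w4
```

```text
t 5.45 pos [0.4792 0.2557 0.283 ] az -19.2 tilt [ 0.0038  0.0026 -1.    ] F [-0.21 -0.62 -1.19] w 0.39 q [ 0.25  0.37 -0.99  1.75  0.33  1.19 -1.16]
[0.478, -0.267, 0.28, -1.2] [170.7 494.    1.7] [ -0.18  -0.19 -18.  ]
```

View pics/w4.png

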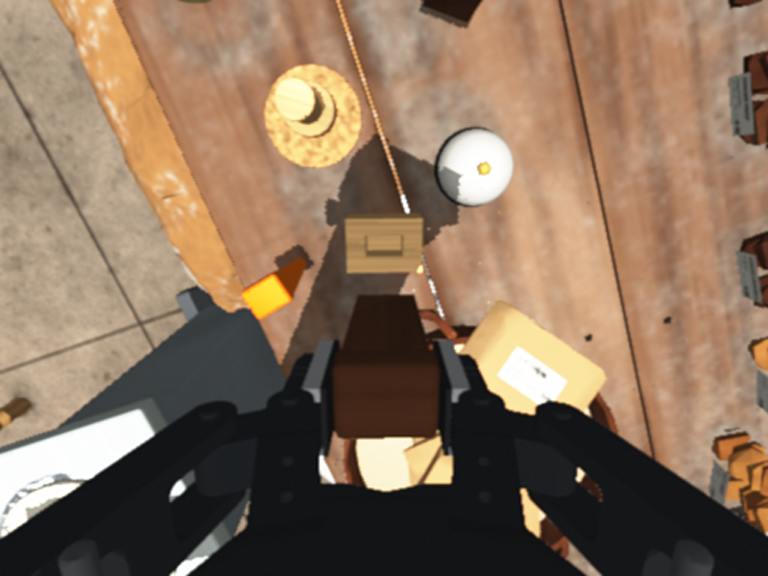

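Emit:
{"fn": "step_arm", "kwargs": {"motion": [{"tx": 14,"ty": 40,"tz": 0,"ax": 0,"ay": 0,"az": 0,"fingers": -1},{"tx": 33,"ty": 95,"tz": 0,"ax": 0,"ay": 0,"az": -2,"fingers": -1},{"tx": 52,"ty": 150,"tz": 0,"ax": 0,"ay": 0,"az": -4,"fingers": -1},{"tx": 71,"ty": 205,"tz": 0,"ax": 0,"ay": 0,"az": -7,"fingers": -1},{"tx": 90,"ty": 260,"tz": 0,"ax": 0,"ay": 0,"az": -10,"fingers": -1},{"tx": 109,"ty": 315,"tz": 0,"ax": 0,"ay": 0,"az": -13,"fingers": -1},{"tx": 128,"ty": 370,"tz": 0,"ax": 0,"ay": 0,"az": -16,"fingers": -1},{"tx": 147,"ty": 425,"tz": 10,"ax": 0,"ay": 0,"az": -18,"fingers": -1},{"tx": 163,"ty": 472,"tz": 30,"ax": 0,"ay": 0,"az": -18,"fingers": -1},{"tx": 170.7,"ty": 494,"tz": 60,"ax": -0.2,"ay": -0.2,"az": -18,"fingers": -1},{"tx": 170.7,"ty": 494,"tz": 80,"ax": -0.2,"ay": -0.2,"az": -18,"fingers": -1},{"tx": 170.7,"ty": 494,"tz": 80,"ax": -0.2,"ay": -0.2,"az": -18,"fingers": -1}]}}

```text
t: 7.0
eef_pos: [0.4761, -0.265, 0.1986]
tool_rot: [1.0, -0.01, -0.003, -0.001]
force: [-0.0, 0.3, -0.2]
width: 0.393
```

```bash
python3 plan.py .478 -.267 .28 -1.2;python3 shot.py wrist s1
python3 - <<'E'
import pickle
from h import *
c,s=pickle.load(open("s1.pkl","rb"))
im=c["img"][130:310,170:340,::-1].astype(float)
im=255*(np.clip(im/255,0,1)**.6)
cv2.imwrite("pics/s1z.png",cv2.resize(im.astype(np.uint8),None,fx=4,fy=4,interpolation=cv2.INTER_CUBIC)[:600])
E
```

```text
t 7.0 pos [ 0.4761 -0.265   0.1986] az -1.1 tilt [-0.006   0.0028 -1.    ] F [-0.05  0.26 -0.18] w 0.393 q [ 1.11  0.44 -0.82  1.83  0.37  1.04  0.12]
[0.478, -0.267, 0.28, -1.2] [  1.5   1.8 -81.4] [-0.15  0.35  0.1 ]
```

View pics/s1.png

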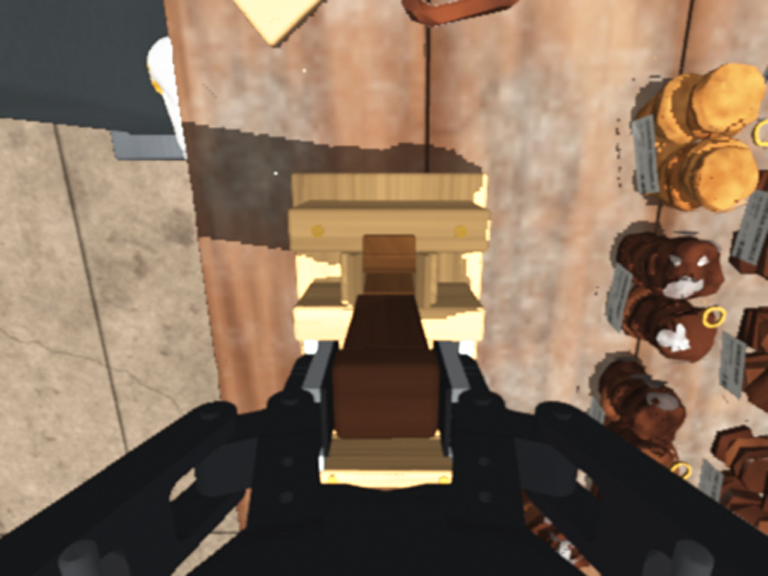

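View pics/s1z.png

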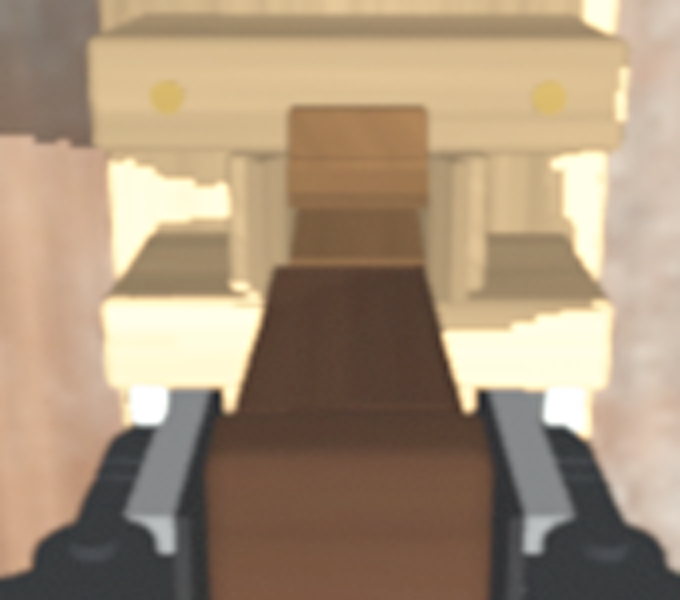

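Run:
```python
import pickle
from h import *
K={}
for n in ("f1","s1"):
    c,s=pickle.load(open(n+".pkl","rb"));K[n]=cam(c,s)
def tri(a,b):
    (o1,d1),(o2,d2)=ray(K["f1"],*a),ray(K["s1"],*b)
    A=np.c_[d1,-d2]; t=np.linalg.lstsq(A,o2-o1,rcond=None)[0]; p,q=o1+t[0]*d1,o2+t[1]*d2
    return ((p+q)/2).round(4),np.linalg.norm(p-q).round(4)
F=lambda u,v:(210+u/5.5-.5,95+v/5.5-.5); S=lambda u,v:(170+u/4-.5,130+v/4-.5)
print("outerL",tri(F(297,190),S(289,106)),"outerR",tri(F(450,195),S(427,108)))
print("split",tri(F(370,249),S(358,156)))
print("innL",tri(F(293,303),S(291,208)),"innR",tri(F(447,305),S(427,208)),"inn290",tri(F(370,290),S(358,208)))
print("screwL",tri(F(162,177),S(167,97)),"screwR",tri(F(587,187),S(549,97)))
print("cleat -y L",tri(F(82,240),S(93,150)))
print("wall+yL",tri(F(85,410),S(105,297)),"wall+yR",tri(F(640,425),S(608,300)))
print("cleat +y TL",tri(F(82,108),S(90,38)))
c,s=pickle.load(open("s1.pkl","rb"));k=K["s1"]
print("slot in s1 at z.08", onz(k,*S(358,208),.08))
# wedge tip edge
M=R.from_quat(s["tool_rot"]).as_matrix()
T=lambda x,y,z:s["eef_pos"]+M@np.array([x,y,z])
for y in (-5,-4,-6): print("tip pred",[ [(q-o)*4 for q,o in zip(proj(k,T(x/1e3,y/1e3,.075)),(169.5,129.5))] for x in (-15,15)])
print([ [(q-o)*4 for q,o in zip(proj(k,T(x/1e3,-.0135,-.010)),(169.5,129.5))] for x in (-17,17)])
```

```text
outerL (array([ 0.4623, -0.2371,  0.0763]), np.float64(0.0001)) outerR (array([ 0.4946, -0.2377,  0.079 ]), np.float64(0.0001))
split (array([ 0.4783, -0.2495,  0.0756]), np.float64(0.0001))
innL (array([ 0.462 , -0.2607,  0.0801]), np.float64(0.0005)) innR (array([ 0.4941, -0.2598,  0.0862]), np.float64(0.0002)) inn290 (array([ 0.4774, -0.2554,  0.1007]), np.float64(0.0018))
screwL (array([ 0.4336, -0.2346,  0.0753]), np.float64(0.0002)) screwR (array([ 0.5229, -0.2356,  0.0801]), np.float64(0.0003))
cleat -y L (array([ 0.4161, -0.2471,  0.078 ]), np.float64(0.0018))
wall+yL (array([ 0.4156, -0.2845,  0.076 ]), np.float64(0.0019)) wall+yR (array([ 0.5405, -0.2886,  0.0708]), np.float64(0.0001))
cleat +y TL (array([ 0.417 , -0.2205,  0.0772]), np.float64(0.0005))
slot in s1 at z.08 [ 0.47809998 -0.2612001   0.08      ]
tip pred [[np.float64(271.34895393231193), np.float64(255.59320641285626)], [np.float64(420.71397810946473), np.float64(255.5150503453982)]]
tip pred [[np.float64(271.4488478220277), np.float64(260.34790462947194)], [np.float64(420.63061581380407), np.float64(260.2704757454835)]]
tip pred [[np.float64(271.2488143345721), np.float64(250.82681311151396)], [np.float64(420.79754547784023), np.float64(250.74792651511257)]]
[[np.float64(209.41569400948822), np.float64(387.78711211250686)], [np.float64(477.3704598816571), np.float64(387.6784227438552)]]
```

Run:
```python
import pickle
from h import *
c,s=pickle.load(open("s1.pkl","rb"));k=cam(c,s)
M=R.from_quat(s["tool_rot"]).as_matrix()
T=lambda x,y,z:s["eef_pos"]+M@np.array([x,y,z])/1e3
for n,y,h in (("tip near",-5,0),("headbot near",-13.5,85),("headtop near",-13.5,101),("headtop far",13.5,101),("headtop near-2bevel",-11.5,101),("body at 85",-12.1,85)):
    print(n,[np.array(proj(k,T(x,y,75-h))).round(1) for x in (-17,17)])
g=c["img"].astype(int)
for col in (245,256,267): print(col,[(v,g[v,col].sum()) for v in range(186,300,1) if abs(g[v+1,col].sum()-g[v-1,col].sum())>14])
```

```text
tip near [array([234.8, 193.4]), array([277.2, 193.4])]
headbot near [array([221.9, 226.4]), array([288.8, 226.4])]
headtop near [array([217.6, 240.7]), array([292.6, 240.7])]
headtop far [array([219.9, 291.9]), array([290.7, 291.9])]
headtop near-2bevel [array([217.8, 244.7]), array([292.5, 244.7])]
body at 85 [array([222., 229.]), array([288.8, 229. ])]
245 [(193, np.int64(150)), (194, np.int64(172)), (195, np.int64(194)), (196, np.int64(145)), (197, np.int64(102)), (242, np.int64(99)), (243, np.int64(113)), (244, np.int64(122)), (291, np.int64(139)), (292, np.int64(178)), (293, np.int64(228)), (294, np.int64(249))]
256 [(193, np.int64(150)), (194, np.int64(174)), (195, np.int64(196)), (196, np.int64(146)), (197, np.int64(101)), (242, np.int64(103)), (243, np.int64(114)), (291, np.int64(137)), (292, np.int64(177)), (293, np.int64(232)), (294, np.int64(252)), (298, np.int64(247))]
267 [(193, np.int64(150)), (194, np.int64(170)), (195, np.int64(193)), (196, np.int64(144)), (197, np.int64(94)), (198, np.int64(80)), (242, np.int64(101)), (243, np.int64(113)), (244, np.int64(122)), (290, np.int64(135)), (291, np.int64(157)), (292, np.int64(228)), (293, np.int64(248))]
```

```bash
python3 plan.py .4775 -.2663 .17 -1.2 .4775 -.2663 .15 -1.2
```

```text
t 7.05 pos [ 0.4773 -0.2651  0.2003] az -1.05 tilt [-0.0036  0.001  -1.    ] F [0.47 1.17 0.13] w 0.392 q [ 1.11  0.44 -0.82  1.83  0.37  1.04  0.12]
[0.4775, -0.2663, 0.17, -1.2] [ 0.3  1.3 30.2] [-0.05  0.21  0.15]
[0.4775, -0.2663, 0.15, -1.2] [ 0.4  1.3 50.2] [-0.05  0.21  0.15]
```

Emit:
{"fn": "step_arm", "kwargs": {"motion": [{"tx": 0.3,"ty": 1.3,"tz": 10,"ax": 0,"ay": 0.2,"az": 0.1,"fingers": -1},{"tx": 0.3,"ty": 1.3,"tz": 20,"ax": 0,"ay": 0.2,"az": 0.1,"fingers": -1},{"tx": 0.3,"ty": 1.3,"tz": 28,"ax": 0,"ay": 0.2,"az": 0.1,"fingers": -1},{"tx": 0.3,"ty": 1.3,"tz": 30,"ax": 0,"ay": 0.2,"az": 0.1,"fingers": -1},{"tx": 0.3,"ty": 1.3,"tz": 30,"ax": 0,"ay": 0.2,"az": 0.1,"fingers": -1}]}}

```text
t: 7.68
eef_pos: [0.4775, -0.2663, 0.1702]
tool_rot: [1.0, -0.01, -0.0, -0.001]
force: [-0.4, 0.2, -0.6]
width: 0.39
```

```bash
python3 plan.py .4775 -.2663 .15 -1.2;python3 shot.py wrist s2;python3 shot.py scene s2s
python3 - <<'E'
import pickle
from h import *
c,s=pickle.load(open("s2.pkl","rb"))
im=c["img"][150:300,170:340,::-1].astype(float)
im=255*(np.clip(im/255,0,1)**.6)
cv2.imwrite("pics/s2z.png",cv2.resize(im.astype(np.uint8),None,fx=4,fy=4,interpolation=cv2.INTER_CUBIC)[:600])
E
```

```text
t 7.67 pos [ 0.4775 -0.2663  0.1702] az -1.15 tilt [-3.0e-04  1.1e-03 -1.0e+00] F [-0.44  0.22 -0.55] w 0.39 q [ 1.09  0.48 -0.8   1.86  0.41  0.98  0.09]
[0.4775, -0.2663, 0.15, -1.2] [ 0.   0.  20.2] [-0.06  0.02  0.05]
```

View pics/s2z.png

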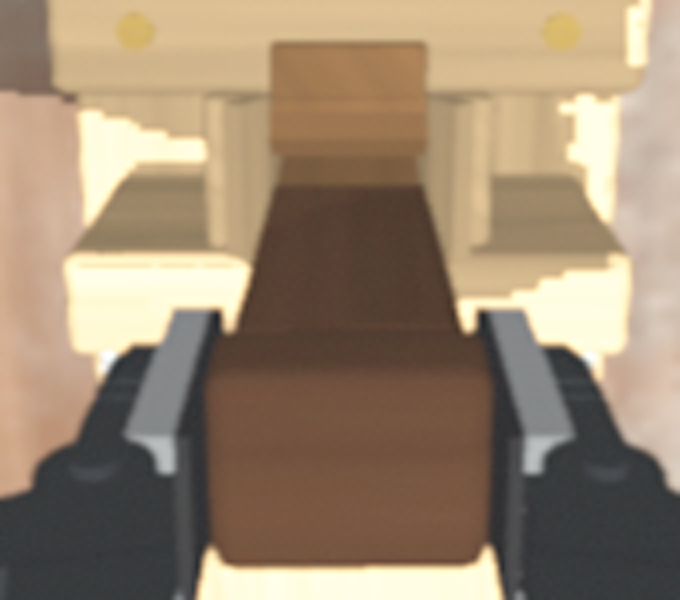

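View pics/s2s.png

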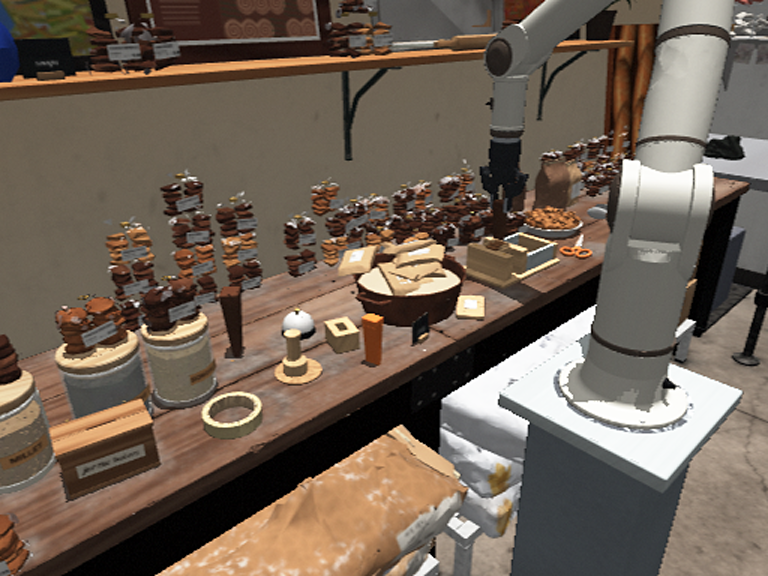

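Run:
```python
import pickle
from h import *
c,s=pickle.load(open("s2.pkl","rb"));k=cam(c,s)
S=lambda u,v:(170+u/4-.5,150+v/4-.5)
print("tip near",[onz(k,*S(u,185),.095).round(4) for u in(275,423)])
print("cleat edge",[onz(k,*S(u,155),z).round(4) for u in(271,428) for z in (.076,.08)])
```

```text
tip near [array([ 0.4632, -0.263 ,  0.095 ]), array([ 0.493 , -0.2636,  0.095 ])]
cleat edge [array([ 0.4612, -0.2621,  0.076 ]), array([ 0.4615, -0.2609,  0.08  ]), array([ 0.4953, -0.2628,  0.076 ]), array([ 0.495 , -0.2616,  0.08  ])]
```

Emit:
{"fn": "step_arm", "kwargs": {"motion": [{"tx": 0,"ty": -0.7,"tz": 4,"ax": 0,"ay": 0,"az": 0,"fingers": -1},{"tx": 0,"ty": -0.7,"tz": 8,"ax": 0,"ay": 0,"az": 0,"fingers": -1},{"tx": 0,"ty": -0.7,"tz": 12,"ax": 0,"ay": 0,"az": 0,"fingers": -1},{"tx": 0,"ty": -0.7,"tz": 15,"ax": 0,"ay": 0,"az": 0,"fingers": -1},{"tx": 0,"ty": -0.7,"tz": 17,"ax": 0,"ay": 0,"az": 0,"fingers": -1}]}}

```text
t: 8.4
eef_pos: [0.4777, -0.2656, 0.1532]
tool_rot: [1.0, -0.01, 0.0, -0.0]
force: [0.9, -0.7, -0.6]
width: 0.385
```

```bash
python3 plan.py
```

```text
t 8.4 pos [ 0.4777 -0.2656  0.1532] az -1.15 tilt [ 1.e-04  1.e-03 -1.e+00] F [ 0.86 -0.68 -0.64] w 0.385 q [ 1.08  0.5  -0.79  1.87  0.43  0.95  0.07]
```

Emit:
{"fn": "step_arm", "kwargs": {"motion": [{"tx": 0,"ty": 0,"tz": 2,"ax": 0,"ay": 0,"az": 0,"fingers": -1},{"tx": 0,"ty": 0,"tz": 4,"ax": 0,"ay": 0,"az": 0,"fingers": -1},{"tx": 0,"ty": 0,"tz": 6,"ax": 0,"ay": 0,"az": 0,"fingers": -1}]}}

```text
t: 8.78
eef_pos: [0.4778, -0.2657, 0.1471]
tool_rot: [1.0, -0.01, 0.0, -0.0]
force: [-0.4, 0.5, -0.9]
width: 0.389
```

Emit:
{"fn": "step_arm", "kwargs": {"motion": [{"tx": 0,"ty": 0,"tz": 2,"ax": 0,"ay": 0,"az": 0,"fingers": -1},{"tx": 0,"ty": 0,"tz": 4,"ax": 0,"ay": 0,"az": 0,"fingers": -1}]}}

```text
t: 9.02
eef_pos: [0.4777, -0.2658, 0.143]
tool_rot: [1.0, -0.01, 0.0, -0.0]
force: [-0.0, -0.4, -0.4]
width: 0.391
```

```bash
python3 plan.py
```

```text
t 9.03 pos [ 0.4777 -0.2658  0.143 ] az -1.16 tilt [ 2.e-04  7.e-04 -1.e+00] F [-0.03 -0.42 -0.37] w 0.391 q [ 1.07  0.51 -0.78  1.88  0.44  0.93  0.06]
```

Emit:
{"fn": "step_arm", "kwargs": {"motion": [{"tx": 0,"ty": 0,"tz": 2,"ax": 0,"ay": 0,"az": 0,"fingers": -1},{"tx": 0,"ty": 0,"tz": 4,"ax": 0,"ay": 0,"az": 0,"fingers": -1}]}}

```text
t: 9.28
eef_pos: [0.4779, -0.2661, 0.1392]
tool_rot: [1.0, -0.01, 0.0, -0.0]
force: [-0.2, -0.6, 2.6]
width: 0.392
```

Emit:
{"fn": "step_arm", "kwargs": {"motion": [{"tx": 0,"ty": 0,"tz": 1.5,"ax": 0,"ay": 0,"az": 0,"fingers": -1},{"tx": 0,"ty": 0,"tz": 3,"ax": 0,"ay": 0,"az": 0,"fingers": -1}]}}

```text
t: 9.52
eef_pos: [0.4784, -0.2663, 0.1365]
tool_rot: [1.0, -0.01, 0.001, 0.0]
force: [-0.5, -0.2, 4.1]
width: 0.394
```

Emit:
{"fn": "step_arm", "kwargs": {"motion": [{"tx": 0,"ty": 0,"tz": -0.5,"ax": 0,"ay": 0,"az": 0,"fingers": -0.1},{"tx": 0,"ty": 0,"tz": -0.5,"ax": 0,"ay": 0,"az": 0,"fingers": 0.2},{"tx": 0,"ty": 0,"tz": -0.5,"ax": 0,"ay": 0,"az": 0,"fingers": 0.6},{"tx": 0,"ty": 0,"tz": -0.5,"ax": 0,"ay": 0,"az": 0,"fingers": 1},{"tx": 0,"ty": 0,"tz": -0.5,"ax": 0,"ay": 0,"az": 0,"fingers": 1},{"tx": 0,"ty": 0,"tz": -20,"ax": 0,"ay": 0,"az": 0,"fingers": 1},{"tx": 0,"ty": 0,"tz": -60,"ax": 0,"ay": 0,"az": 0,"fingers": 1},{"tx": 0,"ty": 0,"tz": -110,"ax": 0,"ay": 0,"az": 0,"fingers": 1},{"tx": 0,"ty": 15,"tz": -140,"ax": 0,"ay": 0,"az": 0,"fingers": 1},{"tx": 0,"ty": 15,"tz": -140,"ax": 0,"ay": 0,"az": 0,"fingers": 1}]}}

```text
t: 10.78
eef_pos: [0.4795, -0.2831, 0.2805]
tool_rot: [1.0, -0.011, 0.003, 0.002]
force: [0.3, 0.5, -0.9]
width: 1.0
```

```bash
python3 plan.py;python3 shot.py wrist s3
```

```text
t 10.78 pos [ 0.4795 -0.2831  0.2805] az -1.28 tilt [ 0.0065 -0.0046 -1.    ] F [ 0.26  0.49 -0.87] w 1.0 q [ 1.17  0.36 -0.86  1.73  0.3   1.18  0.21]
```

View pics/s3.png

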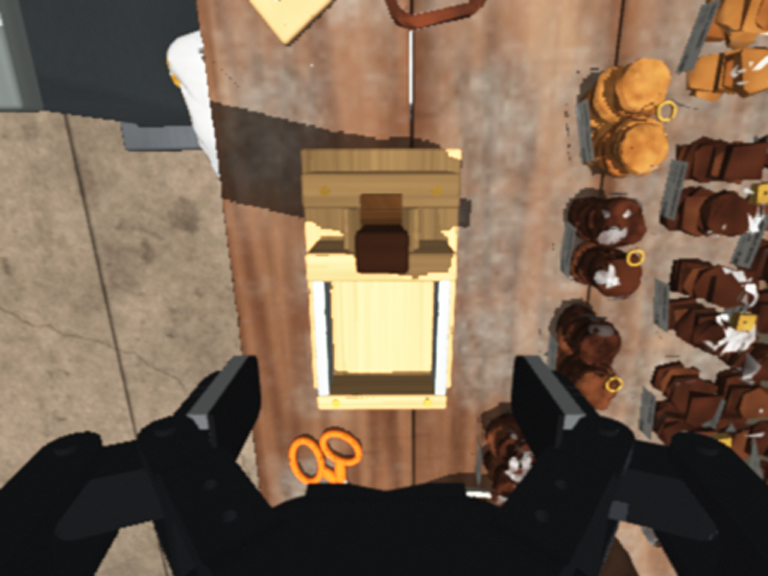

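```bash
python3 - <<'E'
import pickle
from h import *
c,s=pickle.load(open("s3.pkl","rb"));k=cam(c,s)
g=c["img"].max(2); m=np.zeros_like(g); m[140:190,230:280]=(g[140:190,230:280]<70)
q=max(cv2.findContours(m,0,1)[0],key=cv2.contourArea); b=cv2.boxPoints(cv2.minAreaRect(q)); print(b.round(1))
w=np.array([onz(k,u,v,.164) for u,v in b]); print(w.round(4),w.mean(0).round(4))
E
python3 plan.py .44 .31 .27 0
```

```text
[[237. 149.]
 [271. 149.]
 [271. 181.]
 [237. 181.]]
[[ 0.4636 -0.2484  0.164 ]
 [ 0.4946 -0.2492  0.164 ]
 [ 0.4944 -0.2794  0.164 ]
 [ 0.4623 -0.2786  0.164 ]] [ 0.4787 -0.2639  0.164 ]
t 10.82 pos [ 0.4785 -0.2819  0.2785] az -1.24 tilt [ 0.0038 -0.0025 -1.    ] F [-0.35 -0.16 -0.86] w 1.0 q [ 1.17  0.36 -0.86  1.73  0.3   1.18  0.21]
[0.44, 0.31, 0.27, 0.0] [ -51.3 -591.     6.9] [ 0.14 -0.22 -1.24]
```

Emit:
{"fn": "step_arm", "kwargs": {"motion": [{"tx": -4,"ty": -45,"tz": 0,"ax": 0,"ay": 0,"az": 0,"fingers": 1},{"tx": -9,"ty": -105,"tz": 0,"ax": 0,"ay": 0,"az": 0,"fingers": 1},{"tx": -14,"ty": -165,"tz": 0,"ax": 0,"ay": 0,"az": 0,"fingers": 1},{"tx": -20,"ty": -225,"tz": 0,"ax": 0,"ay": 0,"az": 0,"fingers": 1},{"tx": -25,"ty": -285,"tz": 0,"ax": 0,"ay": 0,"az": 0,"fingers": 1},{"tx": -30,"ty": -345,"tz": 0,"ax": 0,"ay": 0,"az": 0,"fingers": 1},{"tx": -35,"ty": -405,"tz": 0,"ax": 0,"ay": 0,"az": 0,"fingers": 1},{"tx": -40,"ty": -465,"tz": 3,"ax": 0,"ay": 0,"az": 0,"fingers": 1},{"tx": -45,"ty": -525,"tz": 6,"ax": 0,"ay": 0,"az": -1,"fingers": 1},{"tx": -49,"ty": -570,"tz": 7,"ax": 0,"ay": 0,"az": -1.2,"fingers": 1},{"tx": -51,"ty": -591,"tz": 7,"ax": 0.1,"ay": -0.2,"az": -1.2,"fingers": 1},{"tx": -51,"ty": -591,"tz": 7,"ax": 0.1,"ay": -0.2,"az": -1.2,"fingers": 1}]}}

```text
t: 12.32
eef_pos: [0.4382, 0.312, 0.2691]
tool_rot: [1.0, 0.002, -0.001, 0.0]
force: [0.1, -0.2, 0.1]
width: 1.002
```

```bash
python3 plan.py;python3 shot.py wrist t1
```

```text
t 12.32 pos [0.4382 0.312  0.2691] az 0.24 tilt [-2.e-03 -2.e-04 -1.e+00] F [ 0.11 -0.23  0.14] w 1.002 q [ 0.17  0.41 -1.07  1.78  0.39  1.19 -1.  ]
```

View pics/t1.png

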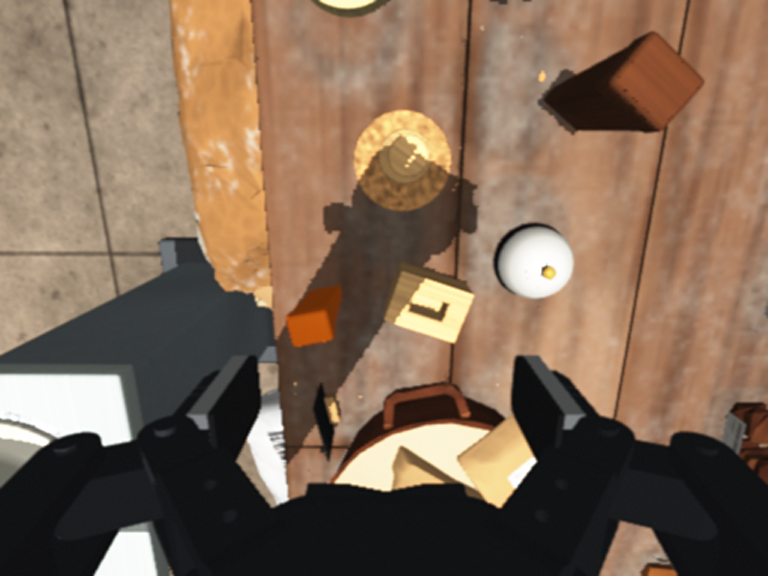

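Run:
```python
import pickle
from h import *
c,s=pickle.load(open("t1.pkl","rb"));k=cam(c,s)
Q=lambda u,v,z:onz(k,u/1.5-.25,v/1.5-.25,z).round(4)
print("mat",Q(354,160,.004),Q(452,160,.004),Q(402,110,.004),Q(402,211,.004))
im=np.clip(c["img"][65:150,225:310,::-1].astype(float)**.6*9,0,255).astype(np.uint8)
cv2.imwrite("pics/t1z.png",cv2.resize(im,None,fx=7,fy=7,interpolation=cv2.INTER_NEAREST))
```

```text
mat [0.4088 0.3841 0.004 ] [0.4989 0.3844 0.004 ] [0.4523 0.4271 0.004 ] [0.4536 0.3378 0.004 ]
```

View pics/t1z.png

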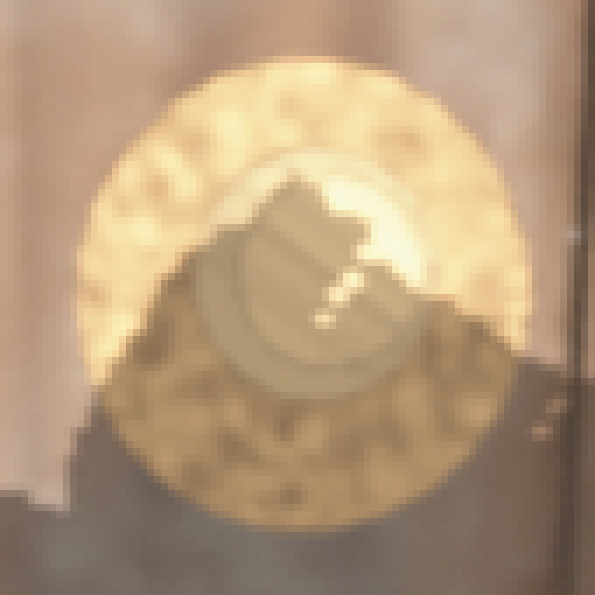

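```bash
python3 - <<'E'
import pickle
from h import *
c,s=pickle.load(open("t1.pkl","rb"));k=cam(c,s)
Z=lambda u,v,z:onz(k,225+u/7-.5,65+v/7-.5,z).round(4)
print("foot",Z(312,275,.026),Z(195,275,.026),Z(430,275,.026),Z(312,400,.028),Z(312,150,.024))
print("cam",k[3])
E
python3 plan.py .4545 .3835 .12 0
```

```text
foot [0.4539 0.3876 0.026 ] [0.4321 0.3875 0.026 ] [0.4758 0.3876 0.026 ] [0.4541 0.365  0.028 ] [0.4536 0.4096 0.024 ]
cam [0.43909596 0.38385061 0.41217625]
t 12.38 pos [0.4389 0.3104 0.2691] az 0.12 tilt [-0.0016 -0.0014 -1.    ] F [ 0.67 -0.05 -0.81] w 0.999 q [ 0.18  0.41 -1.07  1.78  0.39  1.19 -1.  ]
[0.4545, 0.3835, 0.12, 0.0] [ 16.  -73.3 148.9] [0.08 0.09 0.12]
```

Emit:
{"fn": "step_arm", "kwargs": {"motion": [{"tx": 5,"ty": -25,"tz": 30,"ax": 0,"ay": 0,"az": 0.1,"fingers": 1},{"tx": 11,"ty": -55,"tz": 75,"ax": 0,"ay": 0,"az": 0.1,"fingers": 1},{"tx": 15.5,"ty": -76.5,"tz": 125,"ax": 0.1,"ay": 0.1,"az": 0.1,"fingers": 1},{"tx": 15.5,"ty": -76.5,"tz": 150,"ax": 0.1,"ay": 0.1,"az": 0.1,"fingers": 1},{"tx": 15.5,"ty": -76.5,"tz": 150,"ax": 0.1,"ay": 0.1,"az": 0.1,"fingers": 1}]}}

```text
t: 13.0
eef_pos: [0.4531, 0.3838, 0.1165]
tool_rot: [1.0, -0.0, -0.002, 0.002]
force: [0.5, -1.2, -0.1]
width: 1.0
```

```bash
python3 plan.py .454 .387 .039 0;python3 shot.py wrist t2
python3 - <<'E'
import pickle
from h import *
c,s=pickle.load(open("t2.pkl","rb"));k=cam(c,s)
P=s["eef_pos"].copy()
for z in (.089,.028): P[2]=z; print(z,np.array(proj(k,P))*1.5)
E
```

```text
t 13.0 pos [0.4531 0.3838 0.1165] az -0.05 tilt [-0.0039 -0.0037 -1.    ] F [ 0.49 -1.2  -0.07] w 1.0 q [-0.11  0.68 -0.89  1.77  0.62  1.   -1.24]
[0.454, 0.387, 0.039, 0.0] [ 1.2 -3.5 77.5] [ 0.21  0.22 -0.05]
0.089 [383.83653897 333.12841823]
0.028 [384.70197026 290.96288242]
```

View pics/t2.png

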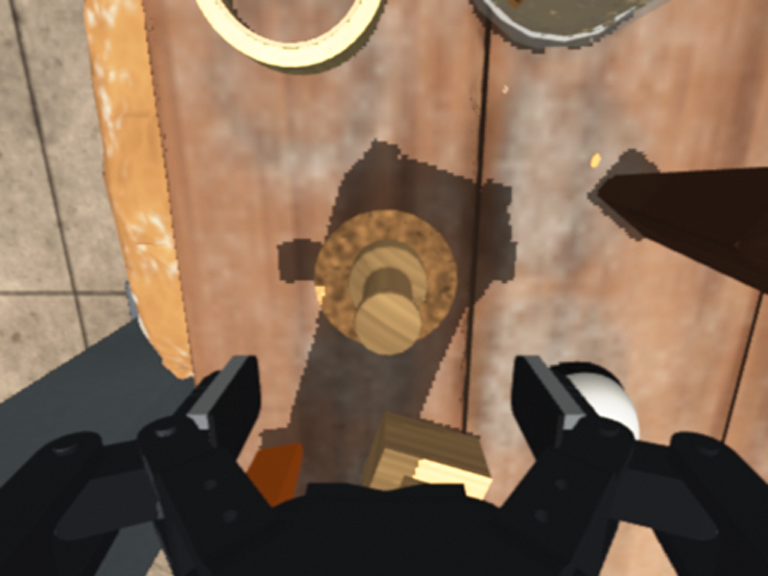

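Emit:
{"fn": "step_arm", "kwargs": {"motion": [{"tx": 1.5,"ty": -4.5,"tz": 15,"ax": 0.2,"ay": 0.2,"az": 0,"fingers": 1},{"tx": 1.5,"ty": -4.5,"tz": 40,"ax": 0.2,"ay": 0.2,"az": 0,"fingers": 1},{"tx": 1.5,"ty": -4.5,"tz": 65,"ax": 0.2,"ay": 0.2,"az": 0,"fingers": 1},{"tx": 1.5,"ty": -4.5,"tz": 77,"ax": 0.2,"ay": 0.2,"az": 0,"fingers": 1},{"tx": 1.5,"ty": -4.5,"tz": 77.5,"ax": 0.2,"ay": 0.2,"az": 0,"fingers": 1},{"tx": 1.5,"ty": -4.5,"tz": 77.5,"ax": 0.2,"ay": 0.2,"az": 0,"fingers": 0.4}]}}

```text
t: 13.8
eef_pos: [0.4557, 0.3899, 0.0415]
tool_rot: [1.0, -0.0, 0.001, -0.001]
force: [-0.0, 0.5, 0.4]
width: 0.817
```

```bash
python3 plan.py .454 .388 .039 0;python3 shot.py wrist t3
python3 - <<'E'
import pickle
from h import *
c,s=pickle.load(open("t3.pkl","rb"));k=cam(c,s)
P=s["eef_pos"].copy()
for z in (.089,.028): P[2]=z; print(z,np.array(proj(k,P))*1.5)
E
```

```text
t 13.8 pos [0.4557 0.3899 0.0415] az -0.05 tilt [ 0.0026  0.0028 -1.    ] F [-0.    0.45  0.4 ] w 0.817 q [-0.17  0.78 -0.81  1.8   0.72  0.88 -1.31]
[0.454, 0.388, 0.039, 0.0] [-1.7  1.9  2.4] [-0.16 -0.15 -0.05]
0.089 [382.69575987 444.52629112]
0.028 [383.32654233 347.15234894]
```

View pics/t3.png

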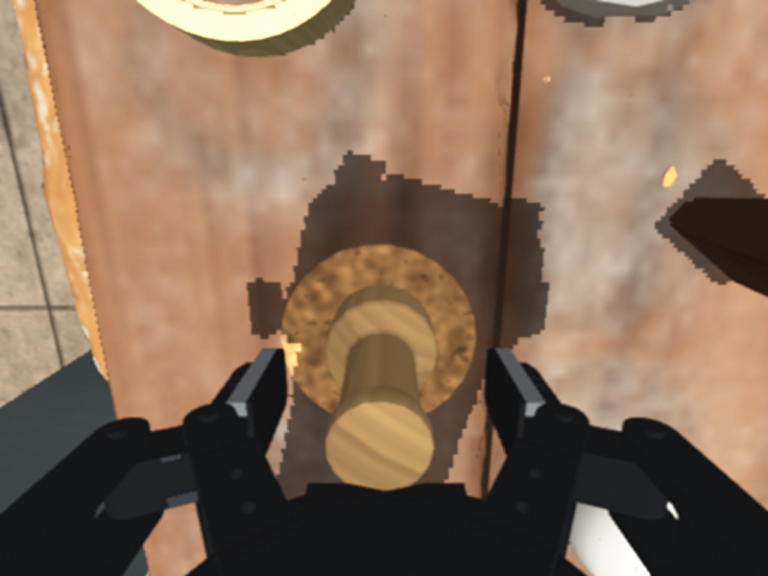

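Emit:
{"fn": "step_arm", "kwargs": {"motion": [{"tx": -0.5,"ty": 0,"tz": 1,"ax": -0.1,"ay": -0.1,"az": 0,"fingers": -0.2},{"tx": -0.5,"ty": 0,"tz": 1,"ax": -0.1,"ay": -0.1,"az": 0,"fingers": -1},{"tx": -0.5,"ty": 0,"tz": 1,"ax": -0.1,"ay": -0.1,"az": 0,"fingers": -1},{"tx": -0.5,"ty": 0,"tz": 1,"ax": -0.1,"ay": -0.1,"az": 0,"fingers": -1},{"tx": -0.5,"ty": 0,"tz": 1,"ax": -0.1,"ay": -0.1,"az": 0,"fingers": -1},{"tx": -0.5,"ty": 0,"tz": 1,"ax": -0.1,"ay": -0.1,"az": 0,"fingers": -1}], "force": 90}}

```text
t: 14.6
eef_pos: [0.4551, 0.3904, 0.0412]
tool_rot: [1.0, -0.0, 0.001, -0.001]
force: [-3.5, -0.1, 5.2]
width: 0.293
```

```bash
python3 plan.py
```

```text
t 14.6 pos [0.4551 0.3904 0.0412] az -0.03 tilt [ 0.0014  0.0017 -1.    ] F [-3.48 -0.07  5.23] w 0.293 q [-0.17  0.78 -0.81  1.8   0.72  0.88 -1.31]
```

Emit:
{"fn": "step_arm", "kwargs": {"motion": [{"tx": 0,"ty": 0,"tz": -12,"ax": 0,"ay": 0,"az": 0,"fingers": -1},{"tx": 0,"ty": 0,"tz": -45,"ax": 0,"ay": 0,"az": 0,"fingers": -1},{"tx": 0,"ty": 0,"tz": -100,"ax": 0,"ay": 0,"az": 0,"fingers": -1},{"tx": 0,"ty": 0,"tz": -160,"ax": 0,"ay": 0,"az": 0,"fingers": -1},{"tx": 0,"ty": 0,"tz": -215,"ax": 0,"ay": 0,"az": 0,"fingers": -1},{"tx": 0,"ty": 0,"tz": -240,"ax": 0,"ay": 0,"az": 0,"fingers": -1}]}}

```text
t: 15.35
eef_pos: [0.4554, 0.391, 0.2853]
tool_rot: [1.0, -0.0, 0.003, -0.002]
force: [0.1, -0.1, -2.2]
width: 0.294
```

```bash
python3 plan.py .4785 -.2657 .27 -1.2;python3 shot.py wrist t4
```

```text
t 15.35 pos [0.4554 0.391  0.2853] az -0.03 tilt [ 0.0055  0.0045 -1.    ] F [ 0.07 -0.07 -2.17] w 0.294 q [-0.02  0.51 -1.02  1.61  0.45  1.27 -1.12]
[0.4785, -0.2657, 0.27, -1.2] [ 23.3 656.8  12.5] [-0.26 -0.31  1.18]
```

View pics/t4.png

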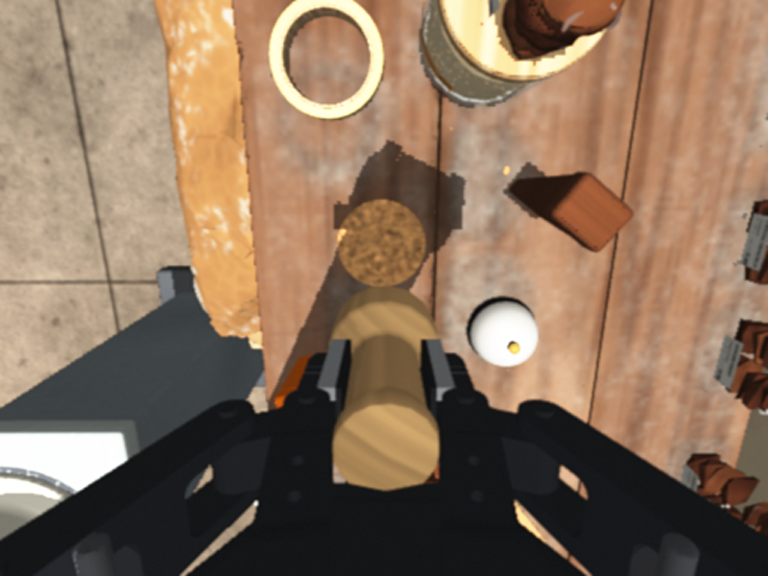

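Emit:
{"fn": "step_arm", "kwargs": {"motion": [{"tx": 1,"ty": 40,"tz": 0,"ax": 0,"ay": 0,"az": 0,"fingers": -1},{"tx": 3,"ty": 100,"tz": 0,"ax": 0,"ay": 0,"az": 0,"fingers": -1},{"tx": 5,"ty": 160,"tz": 0,"ax": 0,"ay": 0,"az": 0,"fingers": -1},{"tx": 7,"ty": 220,"tz": 0,"ax": 0,"ay": 0,"az": 0,"fingers": -1},{"tx": 9,"ty": 280,"tz": 0,"ax": 0,"ay": 0,"az": 0,"fingers": -1},{"tx": 12,"ty": 340,"tz": 0,"ax": 0,"ay": 0,"az": 0,"fingers": -1},{"tx": 14,"ty": 400,"tz": 0,"ax": 0,"ay": 0,"az": 0,"fingers": -1},{"tx": 16,"ty": 460,"tz": 0,"ax": 0,"ay": 0,"az": 0,"fingers": -1},{"tx": 18,"ty": 520,"tz": 0,"ax": 0,"ay": 0,"az": 0,"fingers": -1},{"tx": 20,"ty": 580,"tz": 0,"ax": 0,"ay": 0,"az": 0.6,"fingers": -1},{"tx": 22,"ty": 630,"tz": 4,"ax": 0,"ay": 0,"az": 1.2,"fingers": -1},{"tx": 23.3,"ty": 656.8,"tz": 12.5,"ax": -0.3,"ay": -0.3,"az": 1.2,"fingers": -1},{"tx": 23.3,"ty": 656.8,"tz": 12.5,"ax": -0.3,"ay": -0.3,"az": 1.2,"fingers": -1},{"tx": 23.3,"ty": 656.8,"tz": 12.5,"ax": -0.3,"ay": -0.3,"az": 1.2,"fingers": -1}]}}

```text
t: 17.15
eef_pos: [0.4793, -0.2626, 0.2707]
tool_rot: [1.0, -0.009, 0.001, -0.001]
force: [-0.9, 1.1, -2.1]
width: 0.292
```

```bash
python3 plan.py .4785 -.2657 .215 -1.2;python3 shot.py wrist h1
```

```text
t 17.15 pos [ 0.4793 -0.2626  0.2707] az -1.08 tilt [ 0.0019  0.0025 -1.    ] F [-0.94  1.1  -2.14] w 0.292 q [ 1.2   0.38 -0.94  1.76  0.33  1.17  0.15]
[0.4785, -0.2657, 0.215, -1.2] [-0.9  3.2 55.7] [-0.15 -0.11  0.12]
```

View pics/h1.png

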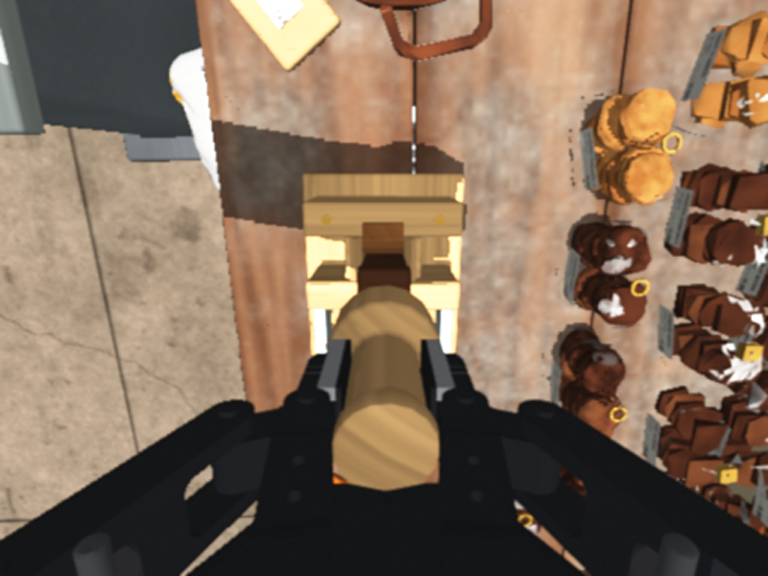

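Emit:
{"fn": "step_arm", "kwargs": {"motion": [{"tx": -0.9,"ty": 3.2,"tz": 15,"ax": -0.1,"ay": -0.1,"az": 0,"fingers": -1},{"tx": -0.9,"ty": 3.2,"tz": 38,"ax": -0.1,"ay": -0.1,"az": 0,"fingers": -1},{"tx": -0.9,"ty": 3.2,"tz": 55,"ax": -0.1,"ay": -0.1,"az": 0,"fingers": -1},{"tx": -0.9,"ty": 3.2,"tz": 60,"ax": -0.1,"ay": -0.1,"az": 0,"fingers": -1},{"tx": -0.9,"ty": 3.2,"tz": 60,"ax": -0.1,"ay": -0.1,"az": 0,"fingers": -1}]}}

```text
t: 17.82
eef_pos: [0.4788, -0.2653, 0.2109]
tool_rot: [1.0, -0.009, 0.0, -0.0]
force: [0.6, 0.2, -1.0]
width: 0.291
```

```bash
python3 plan.py .4785 -.2657 .2 -1.2
```

```text
t 17.82 pos [ 0.4788 -0.2653  0.2109] az -1.01 tilt [ 4.e-04  4.e-04 -1.e+00] F [ 0.6   0.2  -1.03] w 0.291 q [ 1.16  0.45 -0.9   1.82  0.4   1.06  0.1 ]
[0.4785, -0.2657, 0.2, -1.2] [-0.3  0.4 10.9] [-0.03 -0.02  0.19]
```

Emit:
{"fn": "step_arm", "kwargs": {"motion": [{"tx": -0.3,"ty": 0.4,"tz": 4,"ax": 0,"ay": 0,"az": 0.2,"fingers": -1},{"tx": -0.3,"ty": 0.4,"tz": 7,"ax": 0,"ay": 0,"az": 0.2,"fingers": -1},{"tx": -0.3,"ty": 0.4,"tz": 10,"ax": 0,"ay": 0,"az": 0.2,"fingers": -1},{"tx": -0.3,"ty": 0.4,"tz": 12,"ax": 0,"ay": 0,"az": 0.2,"fingers": -1}]}}

```text
t: 18.32
eef_pos: [0.4787, -0.2658, 0.199]
tool_rot: [1.0, -0.011, 0.0, -0.0]
force: [0.3, 0.2, 1.3]
width: 0.292
```

Emit:
{"fn": "step_arm", "kwargs": {"motion": [{"tx": 0,"ty": 0,"tz": 1.5,"ax": 0,"ay": 0,"az": 0,"fingers": -1},{"tx": 0,"ty": 0,"tz": 3,"ax": 0,"ay": 0,"az": 0,"fingers": -1}]}}

```text
t: 18.58
eef_pos: [0.4792, -0.266, 0.1964]
tool_rot: [1.0, -0.011, 0.001, 0.0]
force: [-0.5, -0.7, 2.3]
width: 0.294
```

Emit:
{"fn": "step_arm", "kwargs": {"motion": [{"tx": 0,"ty": 0,"tz": 2,"ax": 0,"ay": 0,"az": 0,"fingers": -1},{"tx": 0,"ty": 0,"tz": 3.5,"ax": 0,"ay": 0,"az": 0,"fingers": -1}]}}

```text
t: 18.82
eef_pos: [0.4794, -0.2662, 0.1931]
tool_rot: [1.0, -0.011, 0.001, 0.0]
force: [-0.8, -0.2, 3.6]
width: 0.292
```

Emit:
{"fn": "step_arm", "kwargs": {"motion": [{"tx": 0,"ty": 0,"tz": -8,"ax": 0,"ay": 0,"az": 0,"fingers": -1},{"tx": 0,"ty": 0,"tz": -18,"ax": 0,"ay": 0,"az": 0,"fingers": -1},{"tx": 0,"ty": 0,"tz": -18,"ax": 0,"ay": 0,"az": 0,"fingers": -1}]}}

```text
t: 19.2
eef_pos: [0.48, -0.2663, 0.2121]
tool_rot: [1.0, -0.011, 0.002, 0.001]
force: [-0.3, -0.1, -1.8]
width: 0.297
```

```bash
python3 plan.py .4787 -.2657 .2 -1.2;python3 shot.py wrist h2
```

```text
t 19.2 pos [ 0.48   -0.2663  0.2121] az -1.22 tilt [ 0.0037 -0.0018 -1.    ] F [-0.27 -0.13 -1.81] w 0.297 q [ 1.16  0.45 -0.9   1.82  0.4   1.06  0.1 ]
[0.4787, -0.2657, 0.2, -1.2] [-1.4 -0.6 12.1] [ 0.1  -0.21 -0.02]
```

View pics/h2.png

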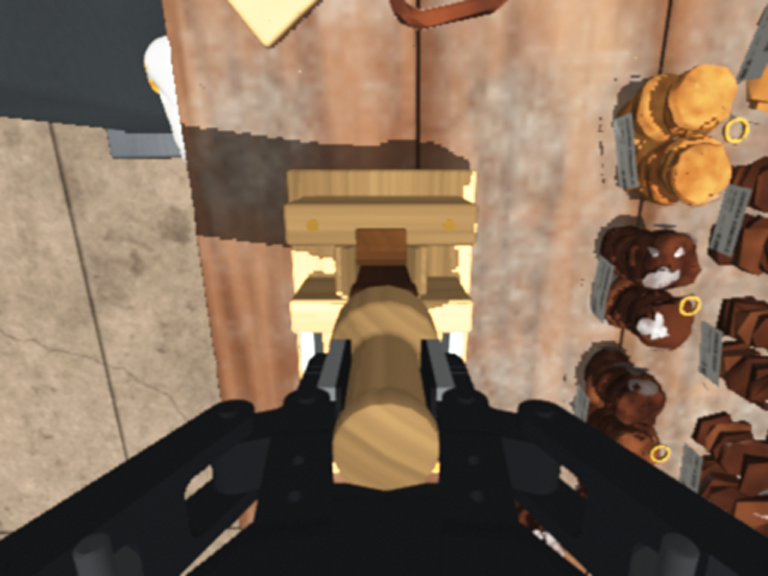

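Emit:
{"fn": "step_arm", "kwargs": {"motion": [{"tx": -1,"ty": -0.5,"tz": 9,"ax": 0.1,"ay": -0.2,"az": 0,"fingers": -1},{"tx": -1,"ty": -0.5,"tz": 16,"ax": 0.1,"ay": -0.2,"az": 0,"fingers": -1},{"tx": -1,"ty": -0.5,"tz": 19,"ax": 0.1,"ay": -0.2,"az": 0,"fingers": -1},{"tx": -1,"ty": -0.5,"tz": 21.5,"ax": 0.1,"ay": -0.2,"az": 0,"fingers": -1},{"tx": -1,"ty": -0.5,"tz": 23.5,"ax": 0.1,"ay": -0.2,"az": 0,"fingers": -1},{"tx": -1,"ty": -0.5,"tz": 25,"ax": 0.1,"ay": -0.2,"az": 0,"fingers": -1}]}}

```text
t: 20.0
eef_pos: [0.4789, -0.2661, 0.1873]
tool_rot: [1.0, -0.011, -0.0, 0.0]
force: [-2.1, 1.0, 5.9]
width: 0.289
```

Emit:
{"fn": "step_arm", "kwargs": {"motion": [{"tx": 0,"ty": 0,"tz": -8,"ax": 0,"ay": 0,"az": 0,"fingers": -1},{"tx": 0,"ty": 0,"tz": -18,"ax": 0,"ay": 0,"az": 0,"fingers": -1},{"tx": 0,"ty": 0,"tz": -18,"ax": 0,"ay": 0,"az": 0,"fingers": -1}]}}

```text
t: 20.38
eef_pos: [0.4797, -0.2663, 0.2063]
tool_rot: [1.0, -0.011, 0.001, 0.001]
force: [0.5, -0.3, -2.1]
width: 0.29
```

```bash
python3 plan.py .4787 -.2657 .2 -1.2
```

```text
t 20.38 pos [ 0.4797 -0.2663  0.2063] az -1.23 tilt [ 0.0015 -0.0016 -1.    ] F [ 0.51 -0.26 -2.05] w 0.29 q [ 1.16  0.45 -0.89  1.82  0.4   1.06  0.09]
[0.4787, -0.2657, 0.2, -1.2] [-1.  -0.6  6.3] [ 0.09 -0.09 -0.03]
```

Emit:
{"fn": "step_arm", "kwargs": {"motion": [{"tx": -0.7,"ty": -0.5,"tz": 9,"ax": 0.1,"ay": -0.1,"az": 0,"fingers": -1},{"tx": -0.7,"ty": -0.5,"tz": 16,"ax": 0.1,"ay": -0.1,"az": 0,"fingers": -1},{"tx": -0.7,"ty": -0.5,"tz": 19,"ax": 0.1,"ay": -0.1,"az": 0,"fingers": -1},{"tx": -0.7,"ty": -0.5,"tz": 21,"ax": 0.1,"ay": -0.1,"az": 0,"fingers": -1},{"tx": -0.7,"ty": -0.5,"tz": 22.5,"ax": 0.1,"ay": -0.1,"az": 0,"fingers": -1}]}}

```text
t: 21.0
eef_pos: [0.4789, -0.2659, 0.1845]
tool_rot: [1.0, -0.011, -0.001, 0.0]
force: [-3.4, 1.5, 9.2]
width: 0.294
```

Emit:
{"fn": "step_arm", "kwargs": {"motion": [{"tx": 0,"ty": 0,"tz": -8,"ax": 0,"ay": 0,"az": 0,"fingers": -1},{"tx": 0,"ty": 0,"tz": -18,"ax": 0,"ay": 0,"az": 0,"fingers": -1},{"tx": 0,"ty": 0,"tz": -18,"ax": 0,"ay": 0,"az": 0,"fingers": -1}]}}

```text
t: 21.38
eef_pos: [0.4798, -0.2661, 0.2036]
tool_rot: [1.0, -0.011, 0.0, 0.001]
force: [0.9, -0.1, -3.3]
width: 0.291
```

```bash
python3 plan.py .4787 -.2657 .2 -1.2
```

```text
t 21.38 pos [ 0.4798 -0.2661  0.2036] az -1.23 tilt [ 7.0e-04 -1.4e-03 -1.0e+00] F [ 0.89 -0.11 -3.33] w 0.291 q [ 1.16  0.46 -0.89  1.83  0.41  1.05  0.09]
[0.4787, -0.2657, 0.2, -1.2] [-1.1 -0.4  3.6] [ 0.08 -0.04 -0.03]
```

Emit:
{"fn": "step_arm", "kwargs": {"motion": [{"tx": -0.3,"ty": 0,"tz": 10,"ax": 0,"ay": 0,"az": 0,"fingers": -1},{"tx": -0.3,"ty": 0,"tz": 17,"ax": 0,"ay": 0,"az": 0,"fingers": -1},{"tx": -0.3,"ty": 0,"tz": 19,"ax": 0,"ay": 0,"az": 0,"fingers": -1},{"tx": -0.3,"ty": 0,"tz": 21,"ax": 0,"ay": 0,"az": 0,"fingers": -1}]}}

```text
t: 21.88
eef_pos: [0.4791, -0.2662, 0.1831]
tool_rot: [1.0, -0.011, -0.0, 0.001]
force: [-4.3, 1.7, 10.8]
width: 0.292
```

Emit:
{"fn": "step_arm", "kwargs": {"motion": [{"tx": 0,"ty": 0,"tz": 1,"ax": 0,"ay": 0,"az": 0,"fingers": -1},{"tx": 0,"ty": 0,"tz": 1,"ax": 0,"ay": 0,"az": 0,"fingers": -1}]}}

```text
t: 22.12
eef_pos: [0.479, -0.2662, 0.1827]
tool_rot: [1.0, -0.011, -0.001, 0.001]
force: [-3.9, 0.9, 6.9]
width: 0.291
```

Emit:
{"fn": "step_arm", "kwargs": {"motion": [{"tx": 0,"ty": 0,"tz": 1,"ax": 0,"ay": 0,"az": 0,"fingers": -1},{"tx": 0,"ty": 0,"tz": 2,"ax": 0,"ay": 0,"az": 0,"fingers": -1}]}}

```text
t: 22.38
eef_pos: [0.4789, -0.2662, 0.1816]
tool_rot: [1.0, -0.011, -0.001, 0.002]
force: [-4.2, 0.6, 9.2]
width: 0.294
```

Emit:
{"fn": "step_arm", "kwargs": {"motion": [{"tx": 0,"ty": 0,"tz": -8,"ax": 0,"ay": 0,"az": 0,"fingers": -1},{"tx": 0,"ty": 0,"tz": -18,"ax": 0,"ay": 0,"az": 0,"fingers": -1},{"tx": 0,"ty": 0,"tz": -18,"ax": 0,"ay": 0,"az": 0,"fingers": -1}]}}

```text
t: 22.75
eef_pos: [0.4798, -0.2663, 0.2005]
tool_rot: [1.0, -0.011, -0.0, 0.002]
force: [0.1, -0.6, -1.9]
width: 0.294
```

```bash
python3 plan.py .4787 -.2657 .2 -1.2; python3 shot.py wrist h3
```

```text
t 22.75 pos [ 0.4798 -0.2663  0.2005] az -1.24 tilt [-6.e-04 -4.e-03 -1.e+00] F [ 0.08 -0.65 -1.9 ] w 0.294 q [ 1.15  0.46 -0.89  1.83  0.41  1.05  0.08]
[0.4787, -0.2657, 0.2, -1.2] [-1.1 -0.6  0.5] [ 0.23  0.03 -0.04]
```

View pics/h3.png

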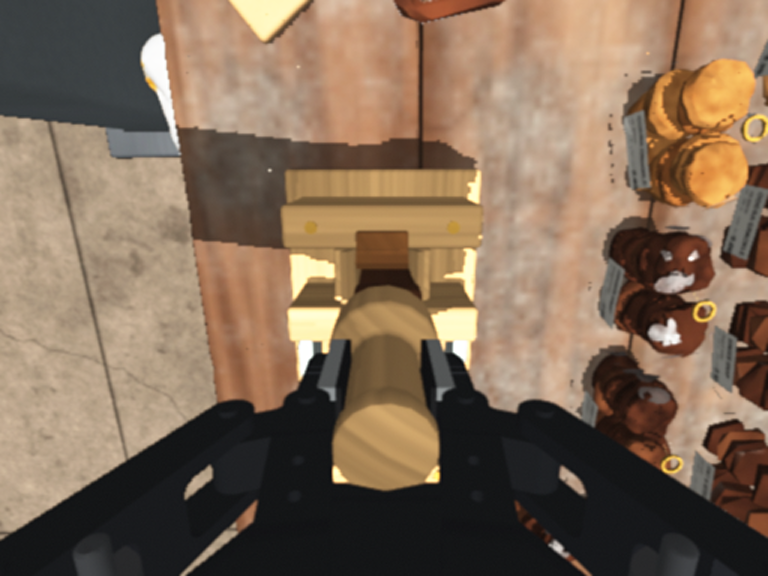

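Emit:
{"fn": "step_arm", "kwargs": {"motion": [{"tx": -0.3,"ty": -0.2,"tz": 10,"ax": 0.2,"ay": 0,"az": 0,"fingers": -1},{"tx": -0.3,"ty": -0.2,"tz": 17,"ax": 0.2,"ay": 0,"az": 0,"fingers": -1},{"tx": -0.3,"ty": -0.2,"tz": 19,"ax": 0.2,"ay": 0,"az": 0,"fingers": -1},{"tx": -0.3,"ty": -0.2,"tz": 21,"ax": 0.2,"ay": 0,"az": 0,"fingers": -1},{"tx": -0.3,"ty": -0.2,"tz": 22,"ax": 0.2,"ay": 0,"az": 0,"fingers": -1}]}}

```text
t: 23.42
eef_pos: [0.4789, -0.2665, 0.1804]
tool_rot: [1.0, -0.011, -0.002, 0.001]
force: [-9.8, 2.9, 27.8]
width: 0.293
```

Emit:
{"fn": "step_arm", "kwargs": {"motion": [{"tx": 0,"ty": 0,"tz": 1.2,"ax": 0,"ay": 0,"az": 0,"fingers": -1},{"tx": 0,"ty": 0,"tz": 2,"ax": 0,"ay": 0,"az": 0,"fingers": -1}]}}

```text
t: 23.68
eef_pos: [0.4789, -0.2664, 0.1804]
tool_rot: [1.0, -0.011, -0.002, 0.002]
force: [-8.0, 2.3, 24.6]
width: 0.294
```

Emit:
{"fn": "step_arm", "kwargs": {"motion": [{"tx": 0,"ty": 0,"tz": -8,"ax": 0,"ay": 0,"az": 0,"fingers": -1},{"tx": 0,"ty": 0,"tz": -18,"ax": 0,"ay": 0,"az": 0,"fingers": -1},{"tx": 0,"ty": 0,"tz": -18,"ax": 0,"ay": 0,"az": 0,"fingers": -1}]}}

```text
t: 24.05
eef_pos: [0.4795, -0.2665, 0.199]
tool_rot: [1.0, -0.011, -0.001, 0.002]
force: [0.4, -0.3, -1.9]
width: 0.298
```

```bash
python3 plan.py .4787 -.2657 .179 -1.2
```

```text
t 24.05 pos [ 0.4795 -0.2665  0.199 ] az -1.27 tilt [-0.003  -0.0044 -1.    ] F [ 0.41 -0.32 -1.95] w 0.298 q [ 1.15  0.46 -0.88  1.83  0.42  1.05  0.08]
[0.4787, -0.2657, 0.179, -1.2] [-0.8 -0.9 20. ] [ 0.26  0.17 -0.07]
```

Emit:
{"fn": "step_arm", "kwargs": {"motion": [{"tx": 0,"ty": -0.5,"tz": 9,"ax": 0.2,"ay": 0.2,"az": 0,"fingers": -1},{"tx": 0,"ty": -0.5,"tz": 16,"ax": 0.2,"ay": 0.2,"az": 0,"fingers": -1},{"tx": 0,"ty": -0.5,"tz": 18.5,"ax": 0.2,"ay": 0.2,"az": 0,"fingers": -1},{"tx": 0,"ty": -0.5,"tz": 19.5,"ax": 0.2,"ay": 0.2,"az": 0,"fingers": -1},{"tx": 0,"ty": -0.5,"tz": 20,"ax": 0.2,"ay": 0.2,"az": 0,"fingers": -1},{"tx": 0,"ty": -0.5,"tz": 20,"ax": 0.2,"ay": 0.2,"az": 0,"fingers": -1}]}}

```text
t: 24.8
eef_pos: [0.4788, -0.2661, 0.1804]
tool_rot: [1.0, -0.011, -0.001, 0.001]
force: [-7.0, 2.9, 16.3]
width: 0.29
```

```bash
python3 plan.py
```

```text
t 24.8 pos [ 0.4788 -0.2661  0.1804] az -1.28 tilt [-0.0019 -0.0021 -1.    ] F [-7.05  2.86 16.3 ] w 0.29 q [ 1.14  0.49 -0.87  1.85  0.44  1.01  0.06]
```

Emit:
{"fn": "step_arm", "kwargs": {"motion": [{"tx": 0,"ty": 0,"tz": 1.6,"ax": 0,"ay": 0,"az": 0,"fingers": -1},{"tx": 0,"ty": 0,"tz": 1.9,"ax": 0,"ay": 0,"az": 0,"fingers": -1},{"tx": 0,"ty": 0,"tz": 1.9,"ax": 0,"ay": 0,"az": 0,"fingers": -1}]}}

```text
t: 25.18
eef_pos: [0.4788, -0.2661, 0.1804]
tool_rot: [1.0, -0.011, -0.001, 0.002]
force: [-6.3, 1.7, 17.8]
width: 0.296
```

Emit:
{"fn": "step_arm", "kwargs": {"motion": [{"tx": 0,"ty": 0,"tz": 2,"ax": 0,"ay": 0,"az": 0,"fingers": -1},{"tx": 0,"ty": 0,"tz": 2.3,"ax": 0,"ay": 0,"az": 0,"fingers": -1},{"tx": 0,"ty": 0,"tz": 2.3,"ax": 0,"ay": 0,"az": 0,"fingers": -1}]}}

```text
t: 25.55
eef_pos: [0.4789, -0.2661, 0.1803]
tool_rot: [1.0, -0.011, -0.002, 0.003]
force: [-6.6, 2.5, 21.5]
width: 0.293
```

Emit:
{"fn": "step_arm", "kwargs": {"motion": [{"tx": 0,"ty": 0,"tz": -10,"ax": 0,"ay": 0,"az": 0,"fingers": -1},{"tx": 0,"ty": 0,"tz": -45,"ax": 0.2,"ay": 0.2,"az": 0,"fingers": -1},{"tx": 0,"ty": 0,"tz": -90,"ax": 0.2,"ay": 0.2,"az": 0,"fingers": -1},{"tx": 0,"ty": 20,"tz": -105,"ax": 0.2,"ay": 0.2,"az": 0,"fingers": -1},{"tx": 0,"ty": 40,"tz": -105,"ax": 0.2,"ay": 0.2,"az": 0,"fingers": -1},{"tx": 0,"ty": 40,"tz": -105,"ax": 0.2,"ay": 0.2,"az": 0,"fingers": -1}]}}

```text
t: 26.3
eef_pos: [0.477, -0.3078, 0.2839]
tool_rot: [1.0, -0.013, -0.001, 0.0]
force: [0.2, 0.6, -1.4]
width: 0.297
```

```bash
python3 plan.py .4551 .3904 .285 0; python3 shot.py wrist h4
```

```text
t 26.3 pos [ 0.477  -0.3078  0.2839] az -1.52 tilt [-0.0023 -0.001  -1.    ] F [ 0.16  0.61 -1.41] w 0.297 q [ 1.23  0.41 -0.92  1.69  0.34  1.22  0.21]
[0.4551, 0.3904, 0.285, 0.0] [ -40.4 -697.4   -1.7] [ 0.06  0.13 -1.52]
```

View pics/h4.png

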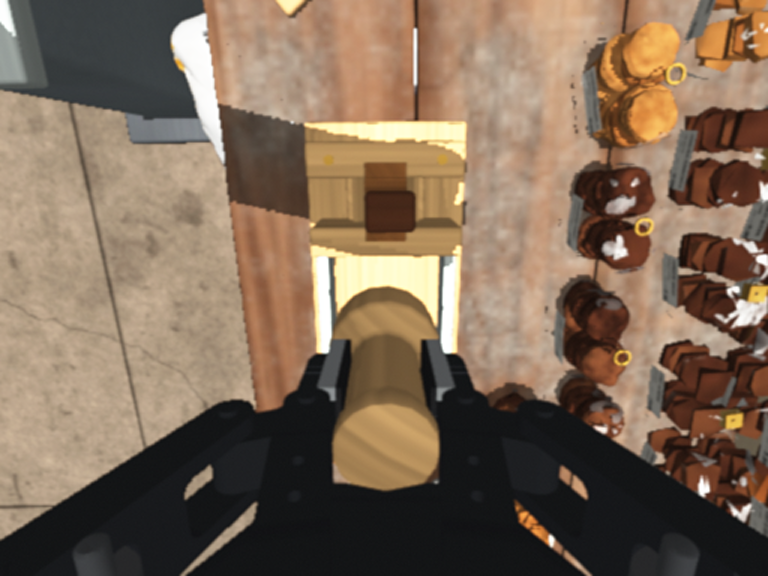

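Emit:
{"fn": "step_arm", "kwargs": {"motion": [{"tx": -2,"ty": -40,"tz": -1,"ax": 0,"ay": 0,"az": 0,"fingers": -1},{"tx": -6,"ty": -100,"tz": -2,"ax": 0,"ay": 0,"az": 0,"fingers": -1},{"tx": -9,"ty": -160,"tz": -2,"ax": 0,"ay": 0,"az": 0,"fingers": -1},{"tx": -13,"ty": -220,"tz": -2,"ax": 0,"ay": 0,"az": 0,"fingers": -1},{"tx": -16,"ty": -280,"tz": -2,"ax": 0,"ay": 0,"az": 0,"fingers": -1},{"tx": -20,"ty": -340,"tz": -2,"ax": 0,"ay": 0,"az": 0,"fingers": -1},{"tx": -23,"ty": -400,"tz": -2,"ax": 0,"ay": 0,"az": 0,"fingers": -1},{"tx": -27,"ty": -460,"tz": -2,"ax": 0,"ay": 0,"az": 0,"fingers": -1},{"tx": -30,"ty": -520,"tz": -2,"ax": 0,"ay": 0,"az": 0,"fingers": -1},{"tx": -34,"ty": -580,"tz": -2,"ax": 0,"ay": 0,"az": -1,"fingers": -1},{"tx": -37,"ty": -635,"tz": -2,"ax": 0,"ay": 0,"az": -1.5,"fingers": -1},{"tx": -39,"ty": -675,"tz": -2,"ax": 0,"ay": 0,"az": -1.5,"fingers": -1},{"tx": -40.4,"ty": -697.4,"tz": -2,"ax": 0,"ay": 0.1,"az": -1.5,"fingers": -1},{"tx": -40.4,"ty": -697.4,"tz": -2,"ax": 0,"ay": 0.1,"az": -1.5,"fingers": -1}]}}

```text
t: 28.1
eef_pos: [0.4511, 0.3947, 0.2848]
tool_rot: [1.0, 0.004, -0.002, -0.0]
force: [-0.9, -0.6, -2.1]
width: 0.294
```

```bash
python3 plan.py .4551 .3904 .05 0
```

```text
t 28.1 pos [0.4511 0.3947 0.2848] az 0.41 tilt [-3.9e-03  9.0e-04 -1.0e+00] F [-0.89 -0.62 -2.09] w 0.294 q [-0.02  0.53 -1.04  1.61  0.47  1.28 -1.13]
[0.4551, 0.3904, 0.05, 0.0] [  4.9   4.5 234.8] [-0.05  0.23  0.41]
```

Emit:
{"fn": "step_arm", "kwargs": {"motion": [{"tx": 4,"ty": 6,"tz": 30,"ax": 0,"ay": 0.2,"az": 0.4,"fingers": -1},{"tx": 4.5,"ty": 7,"tz": 80,"ax": 0,"ay": 0.2,"az": 0.4,"fingers": -1},{"tx": 4.5,"ty": 7,"tz": 135,"ax": 0,"ay": 0.2,"az": 0.4,"fingers": -1},{"tx": 4.5,"ty": 7,"tz": 185,"ax": 0,"ay": 0.2,"az": 0.4,"fingers": -1},{"tx": 4.5,"ty": 7,"tz": 220,"ax": 0,"ay": 0.2,"az": 0.4,"fingers": -1},{"tx": 4.5,"ty": 7,"tz": 230,"ax": 0,"ay": 0.2,"az": 0.4,"fingers": -1},{"tx": 4.5,"ty": 7,"tz": 230,"ax": 0,"ay": 0.2,"az": 0.4,"fingers": -1}]}}

```text
t: 28.98
eef_pos: [0.4546, 0.3874, 0.0549]
tool_rot: [1.0, -0.0, -0.001, -0.0]
force: [-0.7, -0.1, -1.2]
width: 0.294
```

```bash
python3 plan.py .4551 .388 .0412 0; python3 shot.py wrist p1
```

```text
t 28.98 pos [0.4546 0.3874 0.0549] az -0.02 tilt [-1.3e-03  5.0e-04 -1.0e+00] F [-0.68 -0.12 -1.23] w 0.294 q [-0.14  0.77 -0.84  1.8   0.72  0.91 -1.31]
[0.4551, 0.388, 0.0412, 0.0] [ 0.5 -0.6 13.7] [-0.03  0.07 -0.02]
```

View pics/p1.png

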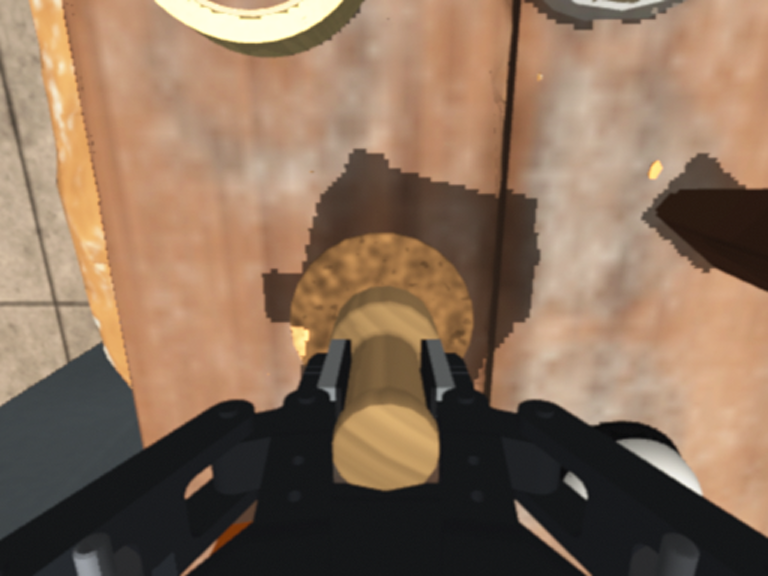

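Emit:
{"fn": "step_arm", "kwargs": {"motion": [{"tx": 0.3,"ty": 0,"tz": 6,"ax": 0,"ay": 0.1,"az": 0,"fingers": -1},{"tx": 0.3,"ty": 0,"tz": 10,"ax": 0,"ay": 0.1,"az": 0,"fingers": -1},{"tx": 0.3,"ty": 0,"tz": 12,"ax": 0,"ay": 0.1,"az": 0,"fingers": -1},{"tx": 0.3,"ty": 0,"tz": 13,"ax": 0,"ay": 0.1,"az": 0,"fingers": -1}]}}

```text
t: 29.52
eef_pos: [0.4555, 0.3882, 0.0429]
tool_rot: [1.0, -0.0, 0.001, -0.001]
force: [-0.6, -0.1, -1.7]
width: 0.297
```

```bash
python3 plan.py
```

```text
t 29.52 pos [0.4555 0.3882 0.0429] az -0.01 tilt [ 0.0021  0.0018 -1.    ] F [-0.56 -0.1  -1.69] w 0.297 q [-0.15  0.79 -0.83  1.8   0.73  0.89 -1.32]
```

Emit:
{"fn": "step_arm", "kwargs": {"motion": [{"tx": 0,"ty": 0,"tz": 1,"ax": -0.1,"ay": -0.1,"az": 0,"fingers": -1},{"tx": 0,"ty": 0,"tz": 1.8,"ax": -0.1,"ay": -0.1,"az": 0,"fingers": -1},{"tx": 0,"ty": 0,"tz": 1.8,"ax": -0.1,"ay": -0.1,"az": 0,"fingers": -1}]}}

```text
t: 29.9
eef_pos: [0.4555, 0.3884, 0.0413]
tool_rot: [1.0, -0.0, 0.0, -0.0]
force: [-0.3, -1.2, -0.1]
width: 0.293
```

Contact is just beginning, with the weight now coming off. I'll go a touch lower and then open.

Emit:
{"fn": "step_arm", "kwargs": {"motion": [{"tx": 0,"ty": 0,"tz": 0.5,"ax": 0,"ay": 0,"az": 0,"fingers": -1},{"tx": 0,"ty": 0,"tz": 0.6,"ax": 0,"ay": 0,"az": 0,"fingers": -0.3},{"tx": 0,"ty": 0,"tz": 0.5,"ax": 0,"ay": 0,"az": 0,"fingers": 0},{"tx": 0,"ty": 0,"tz": 0,"ax": 0,"ay": 0,"az": 0,"fingers": 0.5},{"tx": 0,"ty": 0,"tz": 0,"ax": 0,"ay": 0,"az": 0,"fingers": 1},{"tx": 0,"ty": 0,"tz": 0,"ax": 0,"ay": 0,"az": 0,"fingers": 1},{"tx": 0,"ty": 0,"tz": -15,"ax": 0,"ay": 0,"az": 0,"fingers": 1},{"tx": 0,"ty": 0,"tz": -60,"ax": 0,"ay": 0,"az": 0,"fingers": 1},{"tx": 0,"ty": 0,"tz": -120,"ax": 0,"ay": 0,"az": 0,"fingers": 1},{"tx": 0,"ty": 0,"tz": -180,"ax": 0,"ay": 0,"az": 0,"fingers": 1},{"tx": 0,"ty": 30,"tz": -240,"ax": 0,"ay": 0,"az": 0,"fingers": 1},{"tx": 0,"ty": 60,"tz": -240,"ax": 0,"ay": 0,"az": 0,"fingers": 1},{"tx": 0,"ty": 60,"tz": -240,"ax": 0,"ay": 0,"az": 0,"fingers": 1}]}}

```text
t: 31.52
eef_pos: [0.4566, 0.326, 0.2829]
tool_rot: [1.0, -0.002, 0.002, 0.001]
force: [-0.2, 0.2, -0.4]
width: 1.004
```

```bash
python3 plan.py; python3 shot.py wrist e1; python3 shot.py top e2; python3 shot.py scene e3
python3 - <<'E'
import pickle
from h import *
a=pickle.load(open("e3.pkl","rb"))[0]["img"][:,:,::-1]; b=pickle.load(open("e2.pkl","rb"))[0]["img"][:,:,::-1]
o=[cv2.resize(a[100:270,130:400],(783,300),interpolation=cv2.INTER_CUBIC) if 0 else cv2.resize(a[120:260,150:400],(625,350)), cv2.resize(b[140:230,150:420],(625,208))]
cv2.imwrite("pics/e4.png",np.vstack(o))
E
```

```text
t 31.52 pos [0.4566 0.326  0.2829] az -0.21 tilt [ 0.0035 -0.0014 -1.    ] F [-0.2   0.19 -0.38] w 1.004 q [ 0.15  0.45 -1.08  1.71  0.42  1.24 -1.03]
```

View pics/e1.png

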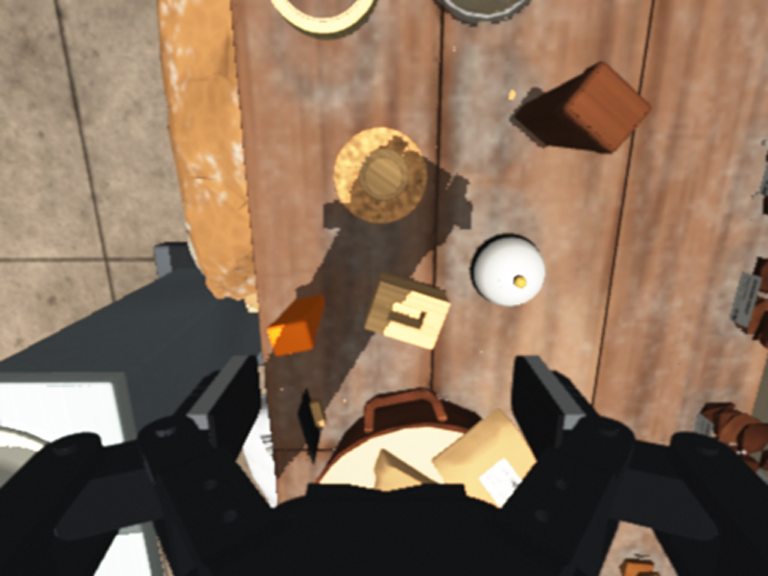

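View pics/e4.png

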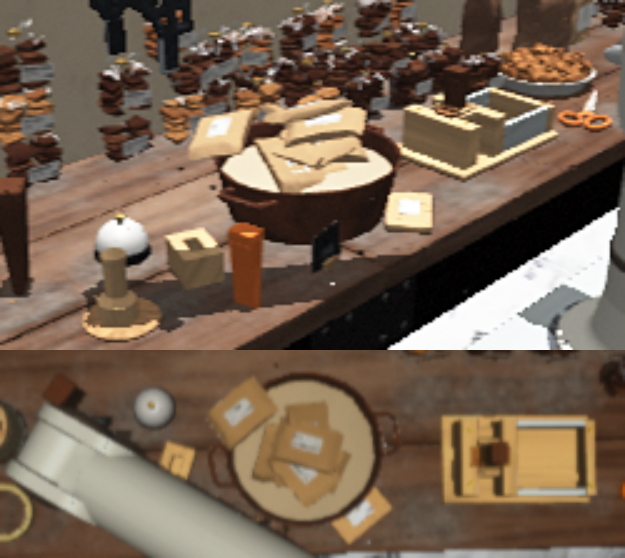

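Run:
```python
import pickle
from h import *
for n in ("s3","h4"):
    c,s=pickle.load(open(n+".pkl","rb"));k=cam(c,s);g=c["img"].astype(int).sum(2)
    # wall -y edge over the rails and cleat +y edge / end wall, along columns of the two rails
    for col in (214,222,296):
        d=np.abs(np.diff(g[100:300,col])); print(n,col,[(100+i,int(d[i]),onz(k,col,100.5+i,.066).round(4)[1]) for i in np.where(d>60)[0]][:10])
```

```text
s3 214 [(np.int64(113), 76, np.float64(-0.2189)), (np.int64(115), 68, np.float64(-0.2213)), (np.int64(151), 110, np.float64(-0.2652)), (np.int64(152), 146, np.float64(-0.2664)), (np.int64(156), 123, np.float64(-0.2715)), (np.int64(157), 122, np.float64(-0.2728)), (np.int64(158), 63, np.float64(-0.2741)), (np.int64(159), 105, np.float64(-0.2754)), (np.int64(167), 125, np.float64(-0.2857)), (np.int64(168), 176, np.float64(-0.287))]
s3 222 [(np.int64(113), 75, np.float64(-0.2192)), (np.int64(115), 70, np.float64(-0.2215)), (np.int64(152), 134, np.float64(-0.2667)), (np.int64(153), 157, np.float64(-0.268)), (np.int64(156), 148, np.float64(-0.2718)), (np.int64(157), 145, np.float64(-0.2731)), (np.int64(159), 83, np.float64(-0.2756)), (np.int64(167), 126, np.float64(-0.286)), (np.int64(168), 242, np.float64(-0.2873)), (np.int64(169), 96, np.float64(-0.2886))]
s3 296 [(np.int64(113), 71, np.float64(-0.2212)), (np.int64(115), 66, np.float64(-0.2236)), (np.int64(152), 120, np.float64(-0.2689)), (np.int64(153), 164, np.float64(-0.2702)), (np.int64(156), 136, np.float64(-0.274)), (np.int64(157)
[... 749 characters left out ...]
64(-0.3066)), (np.int64(165), 175, np.float64(-0.3079)), (np.int64(170), 194, np.float64(-0.3145)), (np.int64(171), 153, np.float64(-0.3158)), (np.int64(176), 66, np.float64(-0.3225)), (np.int64(183), 76, np.float64(-0.332)), (np.int64(257), 68, np.float64(-0.441)), (np.int64(258), 68, np.float64(-0.4426))]
h4 296 [(np.int64(144), 84, np.float64(-0.2834)), (np.int64(151), 71, np.float64(-0.2923)), (np.int64(176), 136, np.float64(-0.3251)), (np.int64(177), 222, np.float64(-0.3264)), (np.int64(234), 271, np.float64(-0.4079)), (np.int64(235), 251, np.float64(-0.4094)), (np.int64(257), 79, np.float64(-0.4437)), (np.int64(260), 130, np.float64(-0.4485)), (np.int64(261), 108, np.float64(-0.4501))]
```

```bash
python3 -c "
from plant import r
print(r.hand_in())"
```

```text
the job is handed in; nothing more can be done
None
```

The frame is locked and the job is handed in. I finished at about 32 s of the 72 s allowed.

**Wedge:** I took the smaller dark wedge from its holder and set it tip down in the slot until it just caught, at about 4 N. Then I let go of it.

**Taps:** I drove it with the tamper foot in five taps, lifting about 18 mm clear between them. Driving force rose from about 4 N to 11 N, then climbed steeply to about 30 N at the stop.

**Last firm tap:** This was a separate tap after another lift, raised in stages from about 18 N to about 23 N on the wedge. The tool height stayed at 0.1803 to 0.1804 m, so the wedge did not move further. I first stopped at 18 N and had to press on to get within 20 to 30 N.

**Last checks:**
- **Wedge depth:** The wedge went about 20 mm down from where it first caught, against the 21 mm expected.
- **Wall:** In the images the wall's top edge had moved about 3 mm towards the rails since the wedge was let go. That measurement is good to about 1 mm. The steep force rise is the stronger sign that the wall is tight.
- **Tamper:** It stands upright on its mat, slightly off the mat's centre, as it was at the start.
- **Bystanders:** The bell, card sign, packet and tape roll look unmoved.
- **Sideways force:** I saw 4 to 10 N sideways on the tamper during the last taps. It did no visible harm.

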